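# Drop the feed rollers out of their stands for cleaning

### The arm

A 7-joint arm with a two-finger parallel gripper is mounted at the origin on the work surface. World frame = base frame: x ahead of the robot, y to its left, z up, the work surface at z = 0. Lengths are in mm, angles in rad, forces in N, time in s.
With the tool pointing down it reaches from about 400 to 900 mm from the base axis. Payload 5.5 kg.
Tool frame: the origin (TCP) lies on the centre line of the jaws, within the pads' length; the fingertips stand 22 mm ahead of it and the grasp point (between the pads) lies 3 mm ahead of it; x points along the fingers, y is the direction in which the jaws open and shut, and the axes are right-handed (so a half turn about x gives the same grasp; the last joint's range is limited). The gripper opens to 92 mm and grips with 3 to 60 N. Pads are 19 mm wide; open, the fingers measure 130 mm over their backs; the gripper's body (75 mm by 190 mm) begins 47 mm behind the grasp point.
Start: joints at [1.453, 0.501, -0.427, 1.55, 0.221, 1.138, -0.21], TCP at [241.614, -603.426, 222.429] pointing down, gripper open.
Joint ranges: [-2.88, 2.88], [-0.31, 2.03], [-1.54, 1.56], [0.2, 2.42], [-1.41, 4.55], [0.19, 2.02], [-2.57, 2.57]. Speed limits (rad/s): [2.57, 2.57, 3.14, 3.14, 3.14, 3.14, 3.14].

### API

Orientations are given as a rotation vector (axis times angle).
In Python, from cell import * gives the robot as it stands. The module is installed in compiled form; this text tells all that it offers.
- The arm moves only by the shell command python3 -m crank 'ROWS' [OPENING]. ROWS is JSON, a list of rows, each a list of 4 numbers: the shift along the tool's x, y, z as a fraction of full scale, then the turn about the tool's x as a fraction of full scale. A call has exactly 10 rows; each row shifts and turns the commanded pose from where the row before left it, along the tool's axes as they then stand; what a row does not reach is not made up. Full scale, the value 1, is 40 mm for a shift and 45 degrees for a turn. A row lasts 1/12 s, in which the tool goes at most 41.7 mm and 7.16 degrees, less where a joint would pass 70% of its speed; a pose out of reach is approached as far as the arm can. A call with a number of a shift or a turn outside -1 to 1 is refused whole. A call with a gripper value outside its range is refused whole. OPENING is the gripper command: -1 is fully open, 1 is shut, values between are in proportion, set as the call begins (- or left out, the last holds). The fingers move at their own pace and stop on an object; the grip force is fixed at half the most. Time passes only in rows, so rows that do not move let the fingers close, or fill a call up. It gives the time, the measured TCP pose, the force and the opening at its end, in the units of the state.
- state(): the state, without advancing time (a new reading comes with each control period).
- get_image(name): name is "scene" or "top" or "wrist"; returns (picture, depth): 400x640x3 uint8, red, green, blue; 400x640 float32, mm along the optical axis (not along the pixel's ray), 0 where there is no reading.
- camera_model(name): a dict with "intrinsics" (3x3 intrinsics, pixels), "dist" ([k1, k2, p1, p2, k3] as OpenCV has them; the pictures are not rectified), "rvec" (rotation vector, rad) and "tvec" (3), from world to camera coordinates, as OpenCV has them; the wrist camera has in their place "hand_eye" (4x4, takes a point from camera to tool coordinates, whose origin is the TCP and whose axes are the tool frame's). Camera axes: x right, y down, z forward; pixel columns grow to the right and rows downward; lengths in mm; the calibration is good to about 2 mm. A picture is of the moment at which its call begins: read the wrist's pose just before it. camera_model takes no time and is no camera call.
- sign_off(): hands the job in, once; it reports no verdict.
The state is a dict: "time_s": time; "joint_pos": joint angles; "qvel": joint speeds; "effort": joint torques, N m; "ee_pos": TCP position; "tool_rot": TCP orientation; "force": force on the tool from outside, world axes, zero at the start; "moment": the same for the moment, N m; "opening": finger opening in mm.
Only numpy, scipy, OpenCV 4.12 (cv2) and the standard library are available. Lean on these libraries where they do the work, as an engineer would, in place of code of your own. Each camera call takes 0.05 s, during which the arm holds its last target. There are 200 camera calls.

### The job

First set the feed throttle on the green drive box to idle, level with its yellow pointer. Then, for every stand that holds a roller, flip the red cam lever open, lower the roller's axle out of the slots and lay the roller flat on the floor of the plywood tray, wholly between its walls, parallel to the ribs and one to a bay. Finish with all cam levers flipped fully shut again, and leave the throttle at idle and the bottles, jar and offcut where they stand.

Things in the scene. Friction and masses are not known exactly. Their poses are not given: they have to be found in the camera images.
- stand1: Blue roller stand, left (+y) of three alike, fixed. Origin on the bench under the seated roller; x to its back (away from robot), y along the axle, z up. Two cheek plates at y 55..63 and -63..-55, x -37..34, top z 114; open between them, but for a foot plate 10 high at x 10..50. Slots: see stand2; way out: see stand3.
- cam1 (a joint): Angle of the cam lever of stand1, rad: 0 shut (handle level, pointing to the stand's -x, lobe blocking the axle), 1.75 fully open (handle up, leaning a little back); the axle can pass from about 1.0. It turns about the stand's +y, takes about 3 N at the handle and stays where it is left.
- cam1_grip (a point): Centre of the red handle of cam1: bar 46 long, 14 wide along y, 13 thick, at y 73 in the stand frame, 87 mm from the pivot axis (at x 12, z 106 in the stand frame). Turns with the lever: x points from handle to pivot, y is the stand's y.
- roller1_center (a point): Centre of the roller that starts in stand1 (None if absent): black rubber cylinder with two orange bands, diameter 40, length 100, on a steel axle of diameter 8, length 152, along the point's y axis; about 0.3 kg. Rolls a little when let go on its side.
- stand2: Blue roller stand, middle of three alike, fixed. Origin on the bench under the seated roller; x to its back (away from robot), y along the axle, z up. Each cheek has an upside-down-J slot: pocket with the axle at x 0, z 90, lip 3 high at x -11..-7, ceiling z 106; in front a leg x -29..-11, open at the bottom (z 74; front jaw x -37..-29 ends at z 76).
- cam2 (a joint): Angle of the cam lever of stand2, rad: 0 shut (handle level, pointing to the stand's -x, lobe blocking the axle), 1.75 fully open (handle up, leaning a little back); the axle can pass from about 1.0. It turns about the stand's +y, takes about 3 N at the handle and stays where it is left.
- cam2_grip (a point): Centre of the red handle of cam2: bar 46 long, 14 wide along y, 13 thick, at y 73 in the stand frame, 87 mm from the pivot axis (at x 12, z 106 in the stand frame). Turns with the lever: x points from handle to pivot, y is the stand's y.
- roller2_center (a point): Centre of the roller that starts in stand2 (None if absent): black rubber cylinder with two orange bands, diameter 40, length 100, on a steel axle of diameter 8, length 152, along the point's y axis; about 0.3 kg. Rolls a little when let go on its side.
- stand3: Blue roller stand, right (-y) of three alike, fixed. Origin on the bench under the seated roller; x to its back (away from robot), y along the axle, z up. Way out of the slots: lift the roller 7 mm, 20 mm forward (-x), lower its axle to z 66, then draw it forward under the jaws past x -45. It stays in its pocket when the cam is opened.
- cam3 (a joint): Angle of the cam lever of stand3, rad: 0 shut (handle level, pointing to the stand's -x, lobe blocking the axle), 1.75 fully open (handle up, leaning a little back); the axle can pass from about 1.0. It turns about the stand's +y, takes about 3 N at the handle and stays where it is left.
- cam3_grip (a point): Centre of the red handle of cam3: bar 46 long, 14 wide along y, 13 thick, at y 73 in the stand frame, 87 mm from the pivot axis (at x 12, z 106 in the stand frame). Turns with the lever: x points from handle to pivot, y is the stand's y.
- roller3_center (a point): Centre of the roller that starts in stand3 (None if absent): black rubber cylinder with two orange bands, diameter 40, length 100, on a steel axle of diameter 8, length 152, along the point's y axis; about 0.3 kg. Rolls a little when let go on its side.
- tray: Loose plywood tray, 256 (x) by 186 (y) by 26 high, walls and floor 6 mm, 1.5 kg. Origin under its centre. Two 5 mm high dark ribs along y at x = -40 and +40 part it into three bays with middles at x = -80, 0, +80, one for each roller, axle along the tray's y. The centre of a roller lying in a bay is 26 mm above the origin.
- throttle (a joint): Angle of the feed throttle lever on the green drive box, rad: 0 upright, positive leans to -y (robot's right), range -1.0 to 1.1. It turns about the box's x axis (along the grip point's x), takes about 2 N at the grip and stays where it is left. Starts well to the right.
- idle_mark (a joint): Angle of the yellow idle pointer on the same axis and with the same sign as the throttle; it stays put. The throttle is at idle when both angles are equal.
- throttle_grip (a point): Centre of the black grip of the throttle lever, 14 x 14 mm and 36 mm long along the lever, 84 mm from the pivot. Its z axis points from pivot to grip, x along the pivot axis, away from the robot.
- throttle_pivot (a point): Point on the throttle's pivot axis in the plane of the lever, 36 mm above the bench. Below the lever is the drive box, 34 mm high, 50 (x) by 130 (y).
- mark_tip (a point): Outer end of the yellow idle pointer, a tab on the rim of the aluminium disc beside the lever on the robot's side, 58 mm from the pivot axis; its z axis points outward from the pivot.
- glue: Bystander: white glue bottle, diameter 60, 160 high, origin under its centre. To be left alone.
- screwjar: Bystander: amber jar, diameter 70, 90 high, origin under its centre. To be left alone.
- offcut: Bystander: pale wooden offcut 110 x 50 x 35, origin under its centre. To be left alone.
- woodglue: Bystander: yellow glue bottle, diameter 60, 170 high, origin under its centre. To be left alone.
Things that resemble listed ones, but are neither listed nor needed, are in the scene too. There is more than one size of the part that bears throttle; the job needs the larger.

How it is judged (in metres and radians):
On the way, in this order (a step that is already met when the one before it is completed fails the run):
1. the throttle stands at the idle pointer (angle between the z axis of throttle_grip and the z axis of mark_tip, either way round below 0.1 rad), for 0.3 s.
2. every roller lies in the tray (x of roller1_center in the frame of tray between -0.115 and 0.115 m and y of roller1_center in the frame of tray between -0.016 and 0.016 m and z of roller1_center in the frame of tray between 0.018 and 0.034 m and angle between each of roller1_center, roller2_center, roller3_center's own y axis and vertical above 1.45 rad and angle between the y axis of each of roller1_center, roller2_center, roller3_center and the y axis of tray, either way round below 0.25 rad and x of roller2_center in the frame of tray between -0.115 and 0.115 m and y of roller2_center in the frame of tray between -0.016 and 0.016 m and z of roller2_center in the frame of tray between 0.018 and 0.034 m and x of roller3_center in the frame of tray between -0.115 and 0.115 m and y of roller3_center in the frame of tray between -0.016 and 0.016 m and z of roller3_center in the frame of tray between 0.018 and 0.034 m), for 0.3 s.
At the end, for the whole second after the job is handed in: Throttle within 0.10 rad of the pointer; every roller at rest on the tray floor: centre within 115 mm (x) and 16 mm (y) of the tray centre, 18 to 34 mm above its underside, axle within 0.25 rad of the tray's y, rollers over 50 mm apart; all cam levers within 0.15 rad of shut (all of step 2 and angle between the z axis of throttle_grip and the z axis of mark_tip, either way round below 0.1 rad and value of joint each of cam1, cam2, cam3 below 0.15 rad and linear speed of each of roller1, roller2, roller3 below 0.03 m/s and distance between roller1_center and roller2_center above 0.05 m and distance between each of roller1_center, roller2_center and roller3_center above 0.05 m); the robot touches nothing.
It fails at once if a bottle, the jar or the offcut pushed more than 40 mm away or knocked over (distance of any of glue, screwjar, offcut, woodglue from where it was at the start of the episode above 0.04 m or angle between any of glue, screwjar, offcut, woodglue's own z axis and vertical above 0.6 rad).
It fails at once if roller1 forced out of its pocket past a cam lever that is not open (x of roller1_center in the frame of stand1 between -0.029 and -0.012 m and z of roller1_center in the frame of stand1 between 0.072 and 0.104 m and y of roller1_center in the frame of stand1 between -0.02 and 0.02 m and distance between roller1_center and cam1_grip below 0.107 m).
It fails at once if roller2 forced out of its pocket past a cam lever that is not open (x of roller2_center in the frame of stand2 between -0.029 and -0.012 m and z of roller2_center in the frame of stand2 between 0.072 and 0.104 m and y of roller2_center in the frame of stand2 between -0.02 and 0.02 m and distance between roller2_center and cam2_grip below 0.107 m).
It fails at once if roller3 forced out of its pocket past a cam lever that is not open (x of roller3_center in the frame of stand3 between -0.029 and -0.012 m and z of roller3_center in the frame of stand3 between 0.072 and 0.104 m and y of roller3_center in the frame of stand3 between -0.02 and 0.02 m and distance between roller3_center and cam3_grip below 0.107 m).
Of roller1, roller2, roller3 only 2 to 3 are there at a start; the rules pass over those that are not, and their reading is None.
At some moment in a run one of tray may be knocked a few centimetres aside while the robot is not near it.
Once in a run the grip may slacken for a moment while it holds something.
It also fails if it takes over 210 s, if anything falls off the work surface, if the arm or the gripper's body presses on something with over 40 N, if the wrist force passes 120 N, or if a joint passes its speed limit or range.

## Working session

There is one attempt and no reset: what is moved stays moved. The work goes in short steps, Python scripts to look and compute and a shell command to move; the robot and the scene stay as the last step left them, time stands still between calls to the robot, and variables do not carry over. Pictures are saved under pics/ and viewed, about 12 in all and at most 16, crops included, and the job is handed in when it is done.

```bash
mkdir -p pics
cat > h.py <<'E'
from cell import *
import numpy as np, cv2, os
from scipy.spatial.transform import Rotation as R
def cam(n):
    m=camera_model(n); K=np.array(m["intrinsics"],float); d=np.array(m["dist"],float)
    if n=="wrist":
        s=state(); H=np.array(m["hand_eye"],float)
        T=np.eye(4); T[:3,:3]=R.from_rotvec(s["tool_rot"]).as_matrix(); T[:3,3]=s["ee_pos"]
        C=T@H
    else:
        W=np.eye(4); W[:3,:3]=R.from_rotvec(np.ravel(m["rvec"])).as_matrix(); W[:3,3]=np.ravel(m["tvec"]); C=np.linalg.inv(W)
    return K,d,C
def grab(n):
    c=cam(n); im,de=get_image(n); np.savez(f"{n}.npz",im=im,de=de,K=c[0],d=c[1],C=c[2]); return im,de,c
def load(n):
    z=np.load(f"{n}.npz"); return z["im"],z["de"],(z["K"],z["d"],z["C"])
def rays(c,uv):
    K,d,C=c; p=cv2.undistortPoints(np.array(uv,float).reshape(-1,1,2),K,d)[:,0]
    return np.c_[p,np.ones(len(p))]
def pts(c,uv,de):  # depth to world
    r=rays(c,uv); uv=np.array(uv,int).reshape(-1,2); z=de[uv[:,1],uv[:,0]]
    return (r*z[:,None])@c[2][:3,:3].T+c[2][:3,3]
def plane(c,uv,h):
    r=rays(c,uv)@c[2][:3,:3].T; o=c[2][:3,3]; return o+r*((h-o[2])/r[:,2])[:,None]
def cloud(c,de,mask=None):
    v,u=np.nonzero((de>0) if mask is None else (de>0)&mask); uv=np.c_[u,v]; return uv,pts(c,uv,de)
def proj(c,P):
    W=np.linalg.inv(c[2]); return cv2.projectPoints(np.array(P,float).reshape(-1,1,3),cv2.Rodrigues(W[:3,:3])[0],W[:3,3],c[0],c[1])[0][:,0]
def save(n,im): assert not os.path.exists("pics/"+n); cv2.imwrite("pics/"+n,im[:,:,::-1])
E
python3 - <<'E'
from h import *
for n in("scene","top"):
    im,de,c=grab(n); save(n+"0.png",im); print(n,c[2].round(2))
s=state();print(s["ee_pos"],s["tool_rot"],s["force"],s["opening"],R.from_rotvec(s["tool_rot"]).as_matrix().round(3))
E
```

```text
scene [[ 8.00000e-01  5.00000e-01 -3.30000e-01  9.54310e+02]
 [ 6.00000e-01 -6.70000e-01  4.40000e-01 -4.96300e+02]
 [ 0.00000e+00 -5.50000e-01 -8.40000e-01  1.09421e+03]
 [ 0.00000e+00  0.00000e+00  0.00000e+00  1.00000e+00]]
top [[-1.00000e-02 -1.00000e+00  7.00000e-02  4.69890e+02]
 [-1.00000e+00  1.00000e-02 -1.00000e-02  5.23700e+01]
 [ 0.00000e+00 -7.00000e-02 -1.00000e+00  1.40494e+03]
 [ 0.00000e+00  0.00000e+00  0.00000e+00  1.00000e+00]]
[ 241.30287434 -602.87521075  221.49348419] [ 2.013385    0.3899126  -2.01395246] [-0.15659276  0.13493385 -0.56212856] 91.78315285719951 [[-0.001  0.372 -0.928]
 [ 0.002 -0.928 -0.372]
 [-1.    -0.002 -0.   ]]
```

```bash
sleep 1; ls pics
```

```text
scene0.png
top0.png
```

View pics/scene0.png

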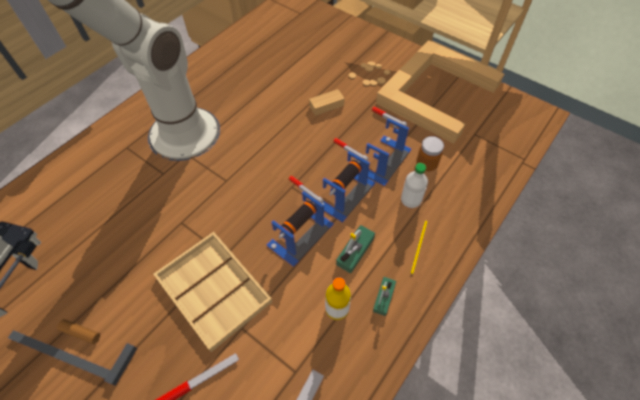

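View pics/top0.png

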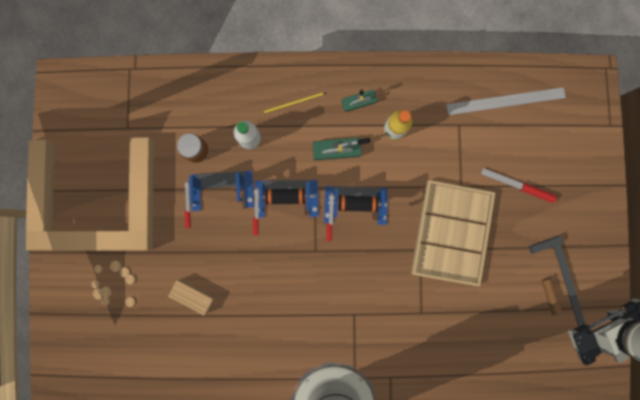

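The top view (x up, y left) shows the stands at about (222,188), which is empty, (286,193) and (358,200). So roller2 and roller3 are present. The tray is at (455,233). There are two green boxes, a larger one at (338,149) and a smaller one at (360,100). I'll measure both, then confirm in a crop.

Run:
```python
from h import *
for n in("top","scene"):
    im,de,c=load(n); hsv=cv2.cvtColor(im,cv2.COLOR_RGB2HSV); H,S,V=[hsv[...,i].astype(int) for i in range(3)]
    print(n)
    M={"blue":(H>100)&(H<130)&(S>110)&(V>50),"red":((H<6)|(H>174))&(S>150)&(V>90),"orange":(H>=6)&(H<16)&(S>190)&(V>130),"green":(H>65)&(H<95)&(S>70),"yellow":(H>=20)&(H<33)&(S>150)&(V>120)}
    for k,m in M.items():
        m=cv2.morphologyEx(m.astype(np.uint8),cv2.MORPH_CLOSE,np.ones((3,3)))
        N,L,st,ce=cv2.connectedComponentsWithStats(m)
        for i in range(1,N):
            if st[i,4]<(12 if k in("orange","yellow") else 25): continue
            uv,P=cloud(c,de,L==i)
            (cx,cy),(w,h),a=cv2.minAreaRect(P[:,:2].astype(np.float32))
            print(k,ce[i].round(),st[i,4],"med",np.median(P,0).round(),"z5-95",np.percentile(P[:,2],[5,95]).round(),"rect",np.round([cx,cy,w,h,a]))
im,_,_=load("top");im2,_,_=load("scene")
a=cv2.resize(im[70:180,290:430],None,fx=5,fy=5,interpolation=3)
save("boxes_top.png",a)
```

```text
top
blue [245. 186.] 354 med [595. 231.   7.] z5-95 [  0. 115.] rect [585. 235.  94.  42.   6.]
blue [195. 191.] 291 med [579. 356.  67.] z5-95 [  2. 115.] rect [580. 363.  26.  94.  89.]
blue [261. 196.] 152 med [564. 182. 101.] z5-95 [  2. 116.] rect [561. 187.  96.  25.   7.]
blue [311. 196.] 285 med [560.  55.   6.] z5-95 [ -0. 116.] rect [560.  53.  93.  27.   1.]
blue [331. 198.] 158 med [562.   3.   8.] z5-95 [  1. 116.] rect [550.   3.  27.  79.  86.]
blue [382. 206.] 217 med [ 530. -126.   83.] z5-95 [  1. 116.] rect [ 536. -134.   30.   93.   87.]
red [539. 193.] 304 med [ 565. -573.   20.] z5-95 [12. 26.] rect [ 567. -575.  103.   29.   69.]
red [187. 219.] 81 med [503. 366. 115.] z5-95 [109. 118.] rect [503. 367.  41.  13.   7.]
red [255. 226.] 80 med [483. 195. 114.] z5-95 [110. 117.] rect [484. 195.  40.  11.   1.]
red [329. 233.] 86 med [465.  11. 115.] z5-95 [111. 119.] rect [467.  12.  13.  40.  89.]
green [358. 101.] 232 med [822. -71.  23.] z5-95 [18. 28.] rect [824. -79.  33.  89.  17.]
green [242. 127.] 61 med [725. 221. 159.] z5-95 [155. 163.] rect [726. 221.  2
[... 1578 characters left out ...]
[158. 164.] rect [729. 219.  16.  22.  26.]
green [358. 249.] 409 med [706. -17.  34.] z5-95 [30. 38.] rect [698. -28.  44. 142.   4.]
green [384. 299.] 225 med [835. -99.  25.] z5-95 [21. 28.] rect [830. -81.  29.  90.  17.]
yellow [419. 247.] 205 med [828.  98.   7.] z5-95 [-1. 11.] rect [826. 103.  10. 173.  17.]
yellow [353. 235.] 26 med [685. -23.  93.] z5-95 [81. 96.] rect [670.  -2.  13.  61.  36.]
yellow [338. 297.] 445 med [ 760. -188.  115.] z5-95 [ 92. 139.] rect [ 752. -161.   91.   59.   79.]
yellow [384. 287.] 13 med [822. -83.  67.] z5-95 [60. 74.] rect [823. -82.  10.   5.  10.]
yellow [336. 318.] 17 med [ 763. -202.    9.] z5-95 [ 3. 13.] rect [ 763. -200.   33.    6.   31.]
```

Run:
```python
from h import *
im,de,c=load("scene");b=cv2.resize(im[215:325,310:410],None,fx=5,fy=5,interpolation=3);save("boxes_sc.png",b)
```

```text
(no output)
```

View pics/boxes_sc.png

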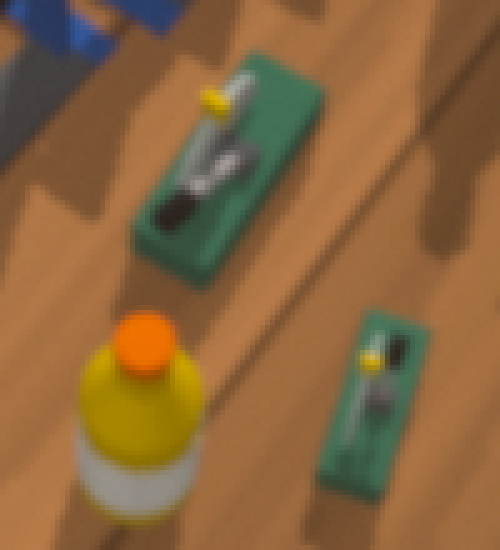

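Two candidate boxes: the green box at scene (356,248)/top (338,149), about 140x46 and 34 high, and the one at scene (384,298)/top (360,100), about 90x30 and 25 high. The first matches the listed 130x50x34 size, so it's the larger one and holds the right throttle. Its lever leans right and its yellow tab is nearly upright. I'll move over it for a close look.

```bash
cat >> h.py <<'E'
def go(x,y,z,yaw):
    """yaw (deg) = direction of tool y in world; prints turn, then shifts in tool axes after the turn"""
    s=state(); M=R.from_rotvec(s["tool_rot"]).as_matrix(); y0=np.degrees(np.arctan2(M[1,1],M[0,1]))
    t=-((yaw-y0+180)%360-180); a=np.radians(yaw); d=np.array([x,y,z])-s["ee_pos"]
    ty=np.array([np.cos(a),np.sin(a),0]); tz=np.array([np.sin(a),-np.cos(a),0])
    print("now",np.round(s["ee_pos"],1),"yaw %.1f"%y0,"t %.1f"%s["time_s"],"op %.1f"%s["opening"],"F",np.round(s["force"],1),"| turn total %.3f (%.1f deg), then x %.3f y %.3f z %.3f"%(t/45,t,-d[2]/40,d@ty/40,d@tz/40))
E
python3 - <<'E'
from h import *
print(np.round(camera_model("wrist")["hand_eye"],2), camera_model("wrist")["intrinsics"])
go(640,-25,330,5); go(241,-603,330,5)
E
```

```text
[[   0.     -0.26    0.97 -162.08]
 [   1.     -0.     -0.      0.56]
 [   0.      0.97    0.26  -70.08]
 [   0.      0.      0.      1.  ]] [[349.42004194   0.         323.59417368]
 [  0.         349.42004194 200.09170631]
 [  0.           0.           1.        ]]
now [ 241.3 -602.9  221.5] yaw -68.2 t 0.1 op 91.8 F [-0.2  0.1 -0.6] | turn total -1.626 (-73.2 deg), then x -2.713 y 11.189 z -13.523
now [ 241.3 -602.9  221.5] yaw -68.2 t 0.1 op 91.8 F [-0.2  0.1 -0.6] | turn total -1.626 (-73.2 deg), then x -2.713 y -0.008 z 0.002
```

```bash
python3 -m crank '[[-0.27,0,0,-0.155],[-0.27,0,0,-0.155],[-0.27,0,0,-0.155],[-0.27,0,0,-0.155],[-0.27,0,0,-0.155],[-0.27,0,0,-0.155],[-0.27,0,0,-0.155],[-0.27,0,0,-0.155],[-0.27,0,0,-0.155],[-0.27,0,0,-0.155]]' -1
python3 -m crank '[[0,0.56,-0.676,-0.076],[0,0.56,-0.676,0],[0,0.56,-0.676,0],[0,0.56,-0.676,0],[0,0.56,-0.676,0],[0,0.56,-0.676,0],[0,0.56,-0.676,0],[0,0.56,-0.676,0],[0,0.56,-0.676,0],[0,0.56,-0.676,0]]'
python3 -m crank '[[0,0.56,-0.676,0],[0,0.56,-0.676,0],[0,0.56,-0.676,0],[0,0.56,-0.676,0],[0,0.56,-0.676,0],[0,0.56,-0.676,0],[0,0.56,-0.676,0],[0,0.56,-0.676,0],[0,0.4,-0.5,0],[0,0.2,-0.3,0]]'
python3 - <<'E'
from h import *
go(690,-25,300,5)
im,de,c=grab("wrist"); save("w1.png",im)
print(proj(c,[[690,-20,36],[690,-20,120],[640,-150,0]]))
E
```

```text
time_s: 0.93
ee_pos: [241.3, -603.2, 330.3]
tool_rot: [1.185, 1.226, -1.184]
force: [0.3, 0.3, 0.0]
opening: 91.9
time_s: 1.77
ee_pos: [443.3, -314.2, 330.2]
tool_rot: [1.145, 1.249, -1.145]
force: [1.0, -0.5, -0.6]
opening: 91.8
time_s: 2.6
ee_pos: [624.8, -46.4, 329.9]
tool_rot: [1.143, 1.253, -1.141]
force: [-0.4, -0.7, -0.2]
opening: 91.6
now [624.8 -46.4 329.9] yaw 5.2 t 2.6 op 91.6 F [-0.4 -0.7 -0.2] | turn total 0.005 (0.2 deg), then x 0.748 y 1.672 z -0.391
[[375.44701457 145.67388492]
 [386.75896648 154.16011664]
 [327.35123005 227.54897536]]
```

View pics/w1.png

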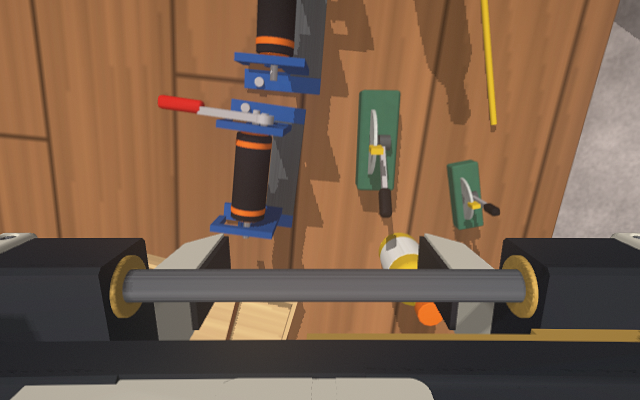

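The wrist view shows the larger box at (379,140) with its black grip at (385,203), hub at (384,143) and yellow tab at (377,150). Stand3's roller is at (252,178), with its cam handle at (180,103).

Run:
```python
from h import *
im,de,c=load("wrist"); hsv=cv2.cvtColor(im,cv2.COLOR_RGB2HSV); H,S,V=[hsv[...,i].astype(int) for i in range(3)]
def box(u0,u1,v0,v1):
    m=np.zeros(H.shape,bool); m[v0:v1,u0:u1]=1; return m
G=(H>65)&(H<95)&(S>70)&box(350,410,80,200)
def show(k,m):
    uv,P=cloud(c,de,m); r=cv2.minAreaRect(P[:,:2].astype(np.float32)); print(k,m.sum(),uv.mean(0).round(),np.median(P,0).round(1),P.min(0).round(),P.max(0).round(),np.round(r[0]+r[1]+(r[2],),1)); return P
show("box",G)
P=show("grip",(V<70)&box(372,398,185,222)); P=P[P[:,2]>60]; print(P.mean(0), np.linalg.svd(P-P.mean(0),full_matrices=False)[2][0])
P=show("lever",(S<70)&(V>90)&box(379,396,153,190)); 
Y=(H>=20)&(H<33)&(S>150)&(V>120)
show("tab",Y&box(360,395,135,165))
show("disc",(S<70)&(V>110)&box(366,380,105,176))
B=(H>100)&(H<130)&(S>110)
show("s3 left cheek",B&box(212,310,98,140)); show("s3 right",B&box(205,300,200,240))
O=(H>=4)&(H<16)&(S>180)&(V>120)
show("o1",O&box(225,285,125,155));show("o2",O&box(225,280,195,225))
show("red",((H<6)|(H>174))&(S>150)&box(150,210,85,120))
a=cv2.resize(im[80:230,345:425],None,fx=4,fy=4,interpolation=3); save("w1c.png",a)
```

```text
box 2209 [378. 130.] [688.7   9.   33.7] [665. -78.  31.] [720.  50.  37.] [692.6 -14.4  48.  125.2   4.4]
grip 323 [385. 202.] [700.9 -79.8  92.8] [ 694. -113.   -1.] [731. -66. 102.] [712.8 -90.6  26.2  56.8  48.1]
[700.76815631 -80.00747113  92.51937701] [ 0.065748   -0.79939496  0.59719754]
lever 269 [384. 171.] [699.8 -48.1  60.5] [687. -76.  31.] [720. -25.  94.] [704.2 -50.2  30.   53.5   4. ]
tab 118 [376. 149.] [682.7 -19.1  92.3] [676. -24.  42.] [697. -16.  96.] [686.3 -20.   20.9   7.8   1.8]
disc 434 [373. 139.] [681.7  -5.9  59.5] [676. -58.  31.] [692.  26.  94.] [683.7 -16.1  15.9  83.3   1.8]
s3 left cheek 1357 [265. 118.] [554.1   2.7   6.7] [495. -12.   1.] [594.  21. 116.] [543.9   4.3  29.4  99.2  87.3]
s3 right 944 [249. 225.] [ 544.1 -123.3  104. ] [ 488. -160.   -1.] [ 587. -106.  116.] [ 536.7 -130.    99.5   52.3    6.7]
o1 205 [252. 144.] [544.3 -24.6 107.6] [525. -28.  92.] [562. -12. 111.] [543.7 -20.2  15.3  36.9  89.4]
o2 187 [247. 212.] [ 542.  -102.6  107.4] [ 521. -107.   91.] [559. -98. 113.] [ 539.9 -102.5    6.9   38.3   86.6]
red 566 [179. 103.] [468.2  12.  115.9] [399.   4.  -3.] [493.  18. 119.] [445.8  12.   12.9  93.8  87.7]
```

View pics/w1c.png

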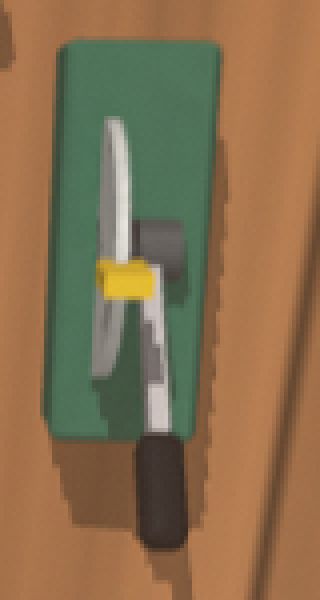

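Run:
```python
from h import *
go(701,-82,93,5.2)
```

```text
now [625.  -44.1 329.9] yaw 5.4 t 2.6 op 91.7 F [0.3 1.8 1.2] | turn total 0.004 (0.2 deg), then x 5.924 y 1.806 z 1.117
```

```bash
python3 -m crank '[[0,0.6,0.37,0],[0,0.6,0.37,0],[0,0.6,0.37,0],[0.6,0,0,0],[0.6,0,0,0],[0.6,0,0,0],[0.6,0,0,0],[0.6,0,0,0],[0,0,0,0],[0,0,0,0]]'
python3 - <<'E'
from h import *
go(701,-82,93,5.2)
E
```

```text
time_s: 3.48
ee_pos: [698.0, -89.6, 208.8]
tool_rot: [1.144, 1.252, -1.148]
force: [-0.2, -0.1, 0.4]
opening: 91.8
now [698.  -89.6 208.8] yaw 5.0 t 3.5 op 91.8 F [-0.2 -0.1  0.4] | turn total -0.005 (-0.2 deg), then x 2.895 y 0.092 z -0.183
```

```bash
python3 -m crank '[[0,0.09,-0.18,0],[0,0,0,0],[0.5,0,0,0],[0.5,0,0,0],[0.5,0,0,0],[0.5,0,0,0],[0.5,0,0,0],[0.395,0,0,0],[0,0,0,0],[0,0,0,0]]'
python3 - <<'E'
from h import *
go(701,-82,93,5.2)
im,de,c=grab("wrist"); save("w2.png",im)
E
```

```text
time_s: 4.32
ee_pos: [702.4, -80.9, 94.9]
tool_rot: [1.145, 1.25, -1.145]
force: [-0.9, 1.0, 0.9]
opening: 91.9
now [702.4 -80.9  94.9] yaw 5.0 t 4.3 op 91.9 F [-0.9  1.   0.9] | turn total -0.004 (-0.2 deg), then x 0.049 y -0.038 z 0.025
```

View pics/w2.png

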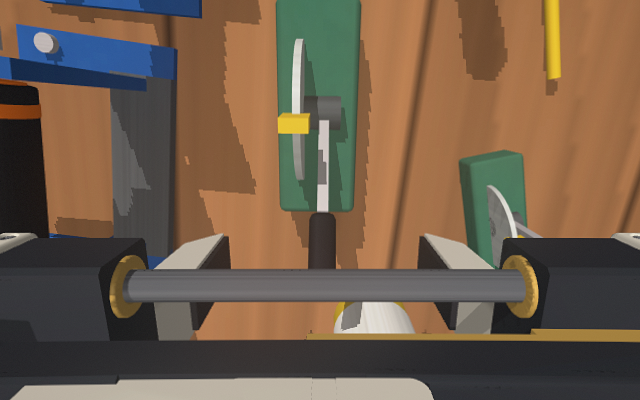

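The grip at (322,240) is centred between the jaws. I'll close on it and turn it along the arc.

```bash
python3 -m crank '[[0,0,0,0],[0,0,0,0],[0,0,0,0],[0,0,0,0],[0,0,0,0],[0,0,0,0],[0,0,0,0],[0,0,0,0],[0,0,0,0],[0,0,0,0]]' 1
python3 -m crank '[[-0.208,0,-0.179,0],[-0.17,0,-0.185,0],[-0.145,0,-0.206,0],[-0.122,0,-0.22,0],[-0.092,0,-0.233,0],[-0.065,0,-0.244,0],[-0.036,0,-0.25,0],[0,0,0,0],[0,0,0,0],[0,0,0,0]]'
python3 - <<'E'
from h import *
go(701,-82,93,5.2)
im,de,c=grab("wrist"); save("w3.png",im)
E
```

```text
time_s: 5.2
ee_pos: [702.3, -81.2, 94.6]
tool_rot: [1.145, 1.249, -1.145]
force: [-0.0, 0.7, 0.5]
opening: 29.5
time_s: 6.03
ee_pos: [696.9, -21.4, 127.8]
tool_rot: [1.144, 1.249, -1.146]
force: [-0.1, 1.0, -0.5]
opening: 0.7
now [696.9 -21.4 127.8] yaw 5.0 t 6.0 op 0.7 F [-0.1  1.  -0.5] | turn total -0.005 (-0.2 deg), then x 0.869 y -0.036 z 1.519
```

View pics/w3.png

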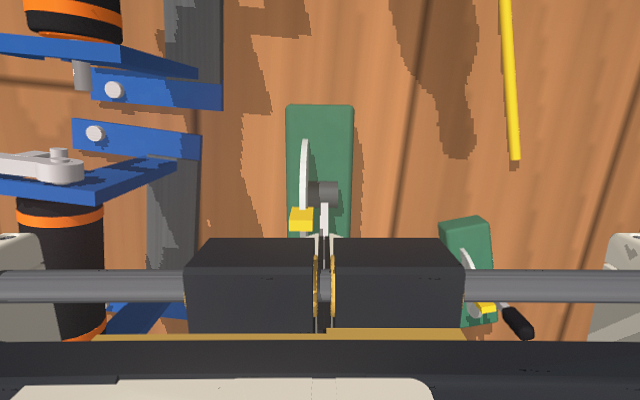

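The fingers were still at 29 mm when the arc began, so they slid off the lever. I'll open, back up and look again.

```bash
python3 -m crank '[[-0.6,0,0,0],[-0.6,0,-0.3,0],[-0.6,0,-0.5,0],[0,0,-0.5,0],[0,0,-0.5,0],[0,0,0,0],[0,0,0,0],[0,0,0,0],[0,0,0,0],[0,0,0,0]]' -1
python3 - <<'E'
from h import *
im,de,c=grab("wrist"); hsv=cv2.cvtColor(im,cv2.COLOR_RGB2HSV); H,S,V=[hsv[...,i].astype(int) for i in range(3)]
uv,P=cloud(c,de,(V<65)); k=(abs(P[:,0]-697)<14)&(P[:,1]>-120)&(P[:,1]<20)&(P[:,2]>60)&(P[:,2]<135); P=P[k]
print(k.sum(),uv[k].mean(0),P.mean(0),P.min(0),P.max(0),np.linalg.svd(P-P.mean(0),full_matrices=False)[2][0]); go(701,-82,93,5.2)
uv,P=cloud(c,de,(H>=20)&(H<33)&(S>150)&(V>120)); k=(abs(P[:,0]-685)<20)&(abs(P[:,1]+15)<40); print("tab",P[k].mean(0),np.percentile(P[k],[3,97],axis=0))
E
```

```text
time_s: 6.92
ee_pos: [690.9, 48.8, 199.6]
tool_rot: [1.146, 1.248, -1.148]
force: [0.9, 0.6, 0.1]
opening: 62.5
206 [323.74271845 323.82038835] [701.2873953  -71.15986744  85.85809421] [694.09206452 -78.20800264  79.33851095] [707.55548146 -65.21474313  91.69462263] [ 0.04044199  0.77933334 -0.62530312]
now [690.9  49.2 199.7] yaw 4.9 t 7.0 op 66.6 F [-0.7 -0.1  0.2] | turn total -0.008 (-0.3 deg), then x 2.668 y -0.046 z 3.289
tab [682.709776   -17.40274447  79.30553752] [[676.1675501  -18.18958753  71.952471  ]
 [689.06397059 -16.04083005  86.65003328]]
```

```bash
python3 -m crank '[[0,0,0.8,0],[0,0,0.9,0],[0,0,0.8,0],[0,-0.04,0.79,0],[0,0,0,0],[0.6,0,0,0],[0.6,0,0,0],[0.6,0,0,0],[0.6,0,0,0],[0.26,0,0,0]]' -0.3
python3 -m crank '[[0,0,0,0],[0,0,0,0],[0,0,0,0],[0,0,0,0],[0,0,0,0],[0,0,0,0],[0,0,0,0],[0,0,0,0],[0,0,0,0],[0,0,0,0]]' 1
python3 - <<'E'
from h import *
go(701,-82,93,5.2)
E
```

```text
time_s: 7.8
ee_pos: [698.4, -81.3, 89.9]
tool_rot: [1.143, 1.252, -1.149]
force: [-0.8, 0.6, -0.9]
opening: 59.6
time_s: 8.63
ee_pos: [701.4, -80.2, 94.3]
tool_rot: [1.146, 1.248, -1.143]
force: [-0.3, 0.6, 1.8]
opening: 4.6
now [701.4 -80.2  94.3] yaw 5.0 t 8.6 op 4.6 F [-0.3  0.6  1.8] | turn total -0.005 (-0.2 deg), then x 0.033 y -0.014 z 0.045
```

```bash
python3 -m crank '[[0,0,0,0],[0,0,0,0],[0,0,0,0],[0,0,0,0],[0,0,0,0],[0,0,0,0],[0,0,0,0],[0,0,0,0],[0,0,0,0],[0,0,0,0]]' 1
python3 - <<'E'
from h import *
im,de,c=grab("scene"); p=proj(c,[[701,-82,87]]).round(); print(p)
u,v=p[0].astype(int); im1=cv2.resize(im[v-60:v+60,u-60:u+60],None,fx=4,fy=4,interpolation=3)
im,de,c=grab("wrist"); save("g1.png",np.hstack([im1[:400,:480],im[:,160:480]]))
E
```

```text
time_s: 9.47
ee_pos: [700.5, -80.2, 93.7]
tool_rot: [1.145, 1.249, -1.145]
force: [0.9, 0.5, -0.2]
opening: 0.2
[[344. 256.]]
```

View pics/g1.png

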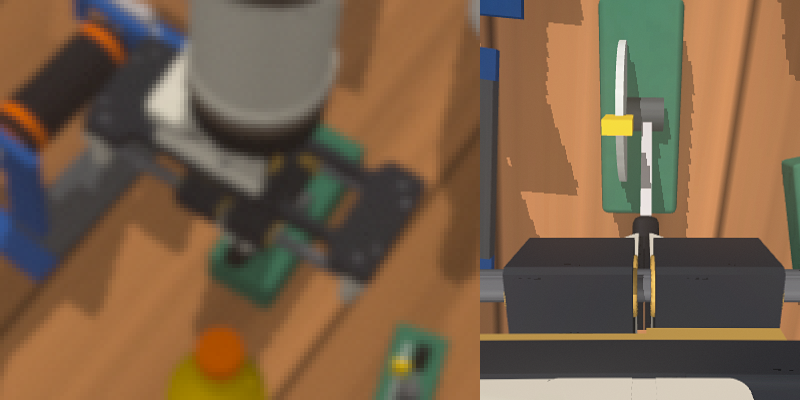

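Run:
```python
from h import *
im,de,c=load("wrist")
for v in range(120,345,12):
    print(v,[tuple(pts(c,[[u,v]],de)[0].round(0)) for u in (316,323,326,330)], im[v,325])
print(proj(c,[[701,-82,72],[701,-82,90],[701,-82,115]]).round())
```

```text
120 [(np.float64(691.0), np.float64(-19.0), np.float64(45.0)), (np.float64(695.0), np.float64(-19.0), np.float64(45.0)), (np.float64(697.0), np.float64(-19.0), np.float64(45.0)), (np.float64(699.0), np.float64(-19.0), np.float64(45.0))] [98 97 91]
132 [(np.float64(691.0), np.float64(-27.0), np.float64(33.0)), (np.float64(696.0), np.float64(-26.0), np.float64(48.0)), (np.float64(697.0), np.float64(-25.0), np.float64(50.0)), (np.float64(700.0), np.float64(-25.0), np.float64(49.0))] [229 222 219]
144 [(np.float64(692.0), np.float64(-35.0), np.float64(32.0)), (np.float64(696.0), np.float64(-32.0), np.float64(53.0)), (np.float64(698.0), np.float64(-32.0), np.float64(53.0)), (np.float64(700.0), np.float64(-32.0), np.float64(53.0))] [229 222 220]
156 [(np.float64(693.0), np.float64(-42.0), np.float64(35.0)), (np.float64(697.0), np.float64(-38.0), np.float64(58.0)), (np.float64(698.0), np.float64(-38.0), np.float64(58.0)), (np.float64(701.0), np.float64(-38.0), np.float64(57.0))] [132 123 120]
168 [(np.float64(693.0), np.float64(-50.0), np.float64(34.0)), (np.float64(697.0), np.float64(-45.0
[... 3014 characters left out ...]
175.0), np.float64(0.0)), (np.float64(702.0), np.float64(-83.0), np.float64(144.0)), (np.float64(701.0), np.float64(-60.0), np.float64(179.0))] [59 52 49]
324 [(np.float64(698.0), np.float64(-81.0), np.float64(154.0)), (np.float64(709.0), np.float64(-185.0), np.float64(2.0)), (np.float64(702.0), np.float64(-87.0), np.float64(144.0)), (np.float64(704.0), np.float64(-87.0), np.float64(144.0))] [60 52 50]
336 [(np.float64(697.0), np.float64(-59.0), np.float64(190.0)), (np.float64(699.0), np.float64(-58.0), np.float64(191.0)), (np.float64(699.0), np.float64(-60.0), np.float64(189.0)), (np.float64(700.0), np.float64(-59.0), np.float64(190.0))] [185 147  76]
[[324. 238.]
 [324. 250.]
 [324. 273.]]
```

```bash
python3 -m crank '[[0,0,0,0],[0,0,0,0],[0,0,0,0],[0,0,0,0],[0,0,0,0],[0,0,0,0],[0,0,0,0],[0,0,0,0],[0,0,0,0],[0,0,0,0]]' -0.3
python3 - <<'E'
from h import *
im,de,c=grab("wrist"); s=state(); M=R.from_rotvec(s["tool_rot"]).as_matrix()
uv,P=cloud(c,de); Q=(P-s["ee_pos"])@M
k=(abs(Q[:,1])<75)&(abs(Q[:,2])<40)&(Q[:,0]>-60)&(Q[:,0]<40)
uv=uv[k];Q=Q[k];P=P[k]
for x in range(-60,40,8):
    m=(Q[:,0]>=x)&(Q[:,0]<x+8)
    if m.sum(): print(x,m.sum(),Q[m].min(0).round(),Q[m].max(0).round(),np.histogram(Q[m][:,1],bins=[-75,-60,-45,-30,-15,0,15,30,45,60,75])[0])
print(s["opening"],s["ee_pos"]); save("w4.png",im)
E
```

```text
time_s: 10.4
ee_pos: [700.7, -80.3, 93.8]
tool_rot: [1.145, 1.249, -1.145]
force: [0.2, -0.6, 0.2]
opening: 58.5
-60 438 [-60. -32.  -7.] [-52.  32.  10.] [  0   0 222   0   0   0   0 216   0   0]
-52 651 [-52. -32.  -2.] [-44.  32.  11.] [  0   0 147 175   0   0 144 185   0   0]
-44 603 [-44. -44. -11.] [-36.  45.  10.] [  0   0 230  70   0   0  66 237   0   0]
-36 798 [-36. -46. -11.] [-28.  46.  10.] [  0  16 325  62   0   0  54 315  26   0]
-28 748 [-28. -46. -11.] [-20.  46.  -0.] [  0  12 283  77   0   0  71 285  20   0]
-20 620 [-20. -45. -11.] [-12.  45.   4.] [  0   3 218  90   0   0  86 217   6   0]
-12 393 [-12. -40. -11.] [-4. 41.  8.] [  0   0  96 100   0   0  93 104   0   0]
-4 548 [ -4. -33. -10.] [ 4. 30. 10.] [  0   0   1   3 248 295   1   0   0   0]
4 691 [  4.  -6. -12.] [12.  8.  7.] [  0   0   0   0 297 394   0   0   0   0]
12 300 [ 12.  -6. -21.] [20.  8. -4.] [  0   0   0   0 121 179   0   0   0   0]
20 288 [ 20. -14. -40.] [ 28.   4. -18.] [  0   0   0   0 124 164   0   0   0   0]
28 255 [ 28. -15. -40.] [ 36.   4. -29.] [  0   0   0   0 127 128   0   0   0   0]
36 18 [ 36. -15. -38.] [ 40. -11. -29.] [ 0  0  0  0 18  0  0  0  0  0]
59.053150355095305 [700.60466423 -80.32952089  93.75908401]
```

View pics/w4.png

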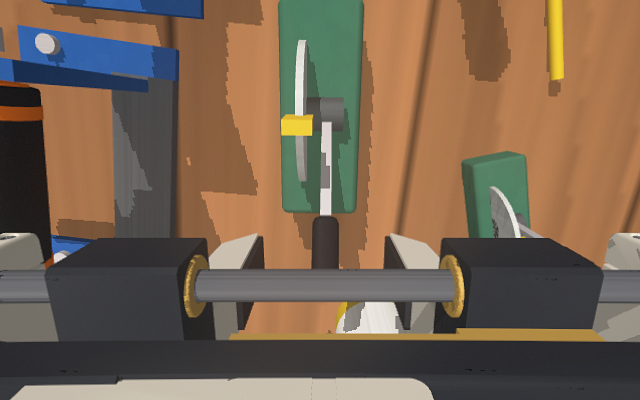

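The depth shows the fingertips ending about 4 mm behind the TCP, not 22 mm ahead, so the jaws closed above the grip. I'll lower 24 mm (tips still clear the box either way) and close again.

```bash
python3 - <<'E'
from h import *
im,de,c=load("wrist"); s=state(); M=R.from_rotvec(s["tool_rot"]).as_matrix()
for uv in ([60,250],[130,250],[130,290],[200,245],[240,240],[228,252],[258,238],[230,290],[325,285],[325,332],[325,352],[325,385],[10,245]):
    print(uv,((pts(c,[uv],de)[0]-s["ee_pos"])@M).round(), im[uv[1],uv[0]])
E
python3 -m crank '[[0.2,0,0,0],[0.2,0,0,0],[0.2,0,0,0],[0,0,0,0],[0,0,0,0],[0,0,0,0],[0,0,0,0],[0,0,0,0],[0,0,0,0],[0,0,0,0]]' 1
python3 -m crank '[[0,0,0,0],[0,0,0,0],[0,0,0,0],[0,0,0,0],[0,0,0,0],[0,0,0,0],[0,0,0,0],[0,0,0,0],[0,0,0,0],[0,0,0,0]]' 1
```

```text
[60, 250] [  90. -202.   38.] [ 51 101 181]
[130, 250] [-84. -46. -36.] [51 48 50]
[130, 290] [-93. -42. -30.] [59 59 64]
[200, 245] [-80. -31. -36.] [50 42 39]
[240, 240] [-13. -38. -11.] [203 192 176]
[228, 252] [-27. -40. -11.] [203 191 175]
[258, 238] [ -7. -31.  -9.] [63 51 44]
[230, 290] [-87. -22. -27.] [117 116 117]
[325, 285] [-88.   1. -29.] [118 114 116]
[325, 332] [ 94.   1. 115.] [194 134  90]
[325, 352] [-106.    0.  -25.] [58 54 54]
[325, 385] [-114.    0.  -25.] [202 193 177]
[10, 245] [-79. -78. -36.] [120 115 104]
time_s: 11.28
ee_pos: [701.5, -80.1, 70.3]
tool_rot: [1.146, 1.248, -1.144]
force: [3.2, 1.0, -1.3]
opening: 13.9
time_s: 12.12
ee_pos: [701.4, -80.1, 70.2]
tool_rot: [1.146, 1.248, -1.144]
force: [3.6, 1.4, -0.3]
opening: 13.7
```

Opening is 13.7 mm, so it holds the grip. The true grasp point is therefore about 23 mm behind the TCP, so TCP z = grasp z − 23.

```bash
python3 -m crank '[[-0.208,0,-0.179,0],[-0.17,0,-0.185,0],[-0.145,0,-0.206,0],[-0.122,0,-0.22,0],[-0.092,0,-0.233,0],[-0.065,0,-0.244,0],[-0.036,0,-0.25,0],[0,0,0,0],[0,0,0,0],[0,0,0,0]]'
cat >> h.py <<'E'
def hsvm(im):
    hsv=cv2.cvtColor(im,cv2.COLOR_RGB2HSV); return [hsv[...,i].astype(int) for i in range(3)]
E
cat > thr.py <<'E'
from h import *
im,de,c=grab("wrist"); H,S,V=hsvm(im); uv,P=cloud(c,de); h,s_,v=H[uv[:,1],uv[:,0]],S[uv[:,1],uv[:,0]],V[uv[:,1],uv[:,0]]
a=np.radians(4.4); ly=np.array([np.sin(a),-np.cos(a),0]); lx=np.array([np.cos(a),np.sin(a),0])
Q=P-[695.5,-15,36]; L=np.c_[Q@lx,Q@ly,Q[:,2]]   # x', lean, up
t=(h>=20)&(h<33)&(s_>150)&(v>120)&(abs(L[:,0]+12)<15)&(abs(L[:,1])<30)&(L[:,2]>30)
T=L[t]; print("tab",t.sum(),uv[t].mean(0).round(),np.percentile(T,[3,50,97],axis=0).round(1))
b=(s_<80)&(v>110)&(abs(L[:,0])<6)&(L[:,2]>12)&(L[:,2]<70)&(abs(L[:,1])<60)
B=L[b]
if b.sum()>20:
    f=np.polyfit(B[:,2],B[:,1],1); print("lever",b.sum(),np.percentile(B,[3,50,97],axis=0).round(1),"slope ang",np.arctan(f[0]))
d=(s_<80)&(v>110)&(L[:,0]<-6)&(L[:,0]>-20)&(L[:,2]>0)&(L[:,2]<50); D=L[d]; print("disc",d.sum(),np.percentile(D,[1,50,99],axis=0).round(1))
go(701,-82,93,5.2)
E
python3 thr.py
```

```text
time_s: 12.95
ee_pos: [696.9, -21.5, 104.3]
tool_rot: [1.145, 1.245, -1.144]
force: [6.3, -1.5, 2.7]
opening: 13.6
tab 904 [284. 283.] [[-25.  -15.7  38.2]
 [-11.9 -14.3 159.6]
 [  1.4   3.3 165.9]]
lever 499 [[-1.7 -1.3 14.1]
 [ 1.3  4.2 43.2]
 [ 4.   8.  63.9]] slope ang 0.18441942904585373
disc 706 [[-14.8 -39.6   3.3]
 [-12.3 -18.8  31.8]
 [-10.8   3.4  41.3]]
now [696.9 -21.5 104.3] yaw 5.0 t 13.0 op 13.7 F [ 5.8 -1.4  2.6] | turn total -0.005 (-0.2 deg), then x 0.283 y -0.035 z 1.514
```

```bash
python3 -m crank '[[0,0,0,0],[0,0,0,0],[0,0,0,0],[0,0,0,0],[0,0,0,0],[-0.5,0,0,0],[-0.9,0,0,0],[-0.9,0,-0.2,0],[-0.4,0,-0.9,0],[0,0,-0.5,0]]' -0.3
sed -i 's/&(L\[:,2\]>30)$/\&(L[:,2]>30)\&(L[:,2]<70)/' thr.py; python3 thr.py
python3 - <<'E'
from h import *
im,de,c=load("wrist"); u,v=proj(c,[[690,-15,70]])[0].astype(int); print(u,v)
save("t1.png",cv2.resize(im[max(v-75,0):v+75,u-75:u+75],None,fx=4,fy=4,interpolation=3))
E
```

```text
time_s: 13.83
ee_pos: [691.8, 47.2, 217.0]
tool_rot: [1.15, 1.245, -1.138]
force: [0.6, 1.0, 1.0]
opening: 59.4
tab 244 [306. 259.] [[-19.6   0.4  37. ]
 [-13.1   1.8  52.1]
 [ -6.7   6.4  58.5]]
lever 173 [[-1.4 -1.3 13.5]
 [ 0.6  3.  37.2]
 [ 3.5  6.8 58. ]] slope ang 0.181908730516543
disc 243 [[-14.7 -39.7   0.9]
 [-12.6 -22.5  32.1]
 [-10.9  -0.6  41.3]]
now [689.6  53.4 215.2] yaw 5.4 t 13.9 op 59.1 F [-0.7  4.5  0. ] | turn total 0.005 (0.2 deg), then x 3.054 y -0.022 z 3.398
314 249
```

View pics/t1.png

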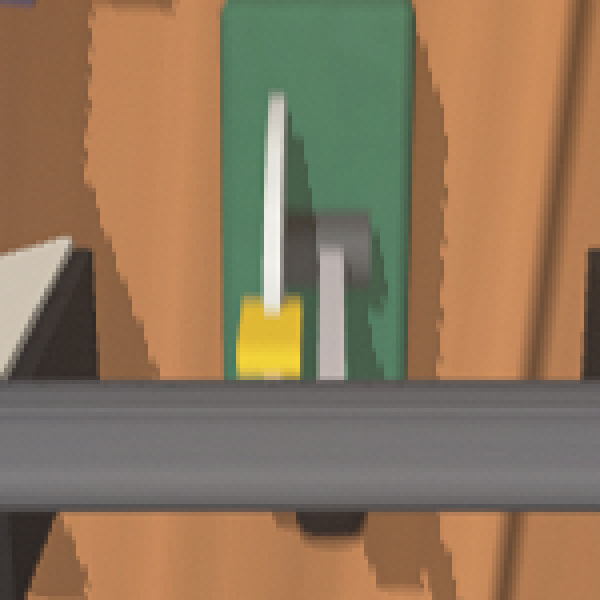

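The tab at (270,340) and the lever at (330,320) look nearly in line, but the rail hides the ends. I'll shift the view and fit both slopes.

```bash
python3 -m crank '[[0,0,-0.9,0],[0,0,-0.9,0],[0,0,-0.7,0],[0,0,0,0],[0,0,0,0],[0,0,0,0],[0,0,0,0],[0,0,0,0],[0,0,0,0],[0,0,0,0]]' -1
cat >> thr.py <<'E'
for nm,A,lo,hi in(("tab",T,38,57),("lever",B,14,60)):
    A=A[(A[:,2]>lo)&(A[:,2]<hi)]
    for it in range(3):
        f=np.polyfit(A[:,2],A[:,1],1); r=A[:,1]-np.polyval(f,A[:,2]); A=A[abs(r)<1.5]
    print(nm,len(A),"slope",np.arctan(f[0]).round(3),"lean at 0,50",np.polyval(f,[0,50]).round(1), "std",r.std().round(2))
g=(v<70)&(abs(L[:,0])<9)&(L[:,2]>60)&(L[:,2]<110)&(abs(L[:,1])<40); print("grip",g.sum(),np.percentile(L[g],[3,50,97],axis=0).round(1))
E
python3 thr.py
```

```text
time_s: 14.72
ee_pos: [681.3, 142.3, 211.2]
tool_rot: [1.146, 1.248, -1.146]
force: [-0.8, 0.3, 0.5]
opening: 91.5thr.py:6: RuntimeWarning: Mean of empty slice.
  T=L[t]; print("tab",t.sum(),uv[t].mean(0).round(),np.percentile(T,[3,50,97],axis=0).round(1))
  ret = um.true_divide(
Traceback (most recent call last):
  File "thr.py", line 6, in <module>
    T=L[t]; print("tab",t.sum(),uv[t].mean(0).round(),np.percentile(T,[3,50,97],axis=0).round(1))
                                                      ~~~~~~~~~~~~~^^^^^^^^^^^^^^^^^^^^
IndexError: index -1 is out of bounds for axis 0 with size 0
```

```bash
python3 -m crank '[[0,0,0.9,0],[0,0,0.9,0],[0,0,0.9,0],[0,0,0.9,0],[0,0,0.9,0],[0,0,0.5,0],[0,0,0,0],[0,0,0,0],[0,0,0,0],[0,0,0,0]]' -1
python3 thr.py
```

```text
time_s: 15.6
ee_pos: [698.3, -53.4, 211.6]
tool_rot: [1.144, 1.251, -1.142]
force: [-0.1, -0.2, -0.2]
opening: 91.7
tab 227 [308. 151.] [[-19.2   0.8  39.8]
 [-12.8   3.8  57.2]
 [ -5.9   8.7  58.7]]
lever 133 [[-1.8 -1.3 13.8]
 [ 0.9  3.5 40.1]
 [ 3.6  7.8 62.4]] slope ang 0.18337215571577922
disc 408 [[-14.8 -39.5   8.2]
 [-12.7  -9.2  33.7]
 [-10.8  39.3  41.5]]
now [698.4 -53.3 211.6] yaw 5.2 t 15.7 op 91.8 F [ 0.5 -1.   0.3] | turn total -0.001 (-0.0 deg), then x 2.964 y 0.000 z 0.720
tab 48 slope 0.11 lean at 0,50 [-3.7  1.9] std 0.28
lever 117 slope 0.184 lean at 0,50 [-3.8  5.4] std 0.21
grip 563 [[ -5.5   7.9  71.9]
 [  0.9  14.3  97.8]
 [  7.5  23.9 100.8]]
```

The lever fits 0.184 rad and the tab about 0.105 rad, so the gap is about 0.08. I'll regrasp and nudge it 6.5 mm.

```bash
python3 -m crank '[[0,0,-0.3,0],[0,0,-0.27,0],[0.7,0,0,0],[0.7,0,0,0],[0.7,0,0,0],[0.66,0,0,0],[0,0,0,0],[0,0,0,0],[0,0,0,0],[0,0,0,0]]' -0.5
python3 -m crank '[[0,0,0,0],[0,0,0,0],[0,0,0,0],[0,0,0,0],[0,0,0,0],[0,0,0,0],[0,0,0,0],[0,0,0,0],[0,0,0,0],[0,0,0,0]]' 1
python3 -m crank '[[0,0,0,0],[0,0,0,0],[0,0,0,0],[0,0,-0.08,0],[0,0,-0.085,0],[0,0,0,0],[0,0,0,0],[0,0,0,0],[0,0,0,0],[0,0,0,0]]' 1
python3 -m crank '[[0,0,0,0],[0,0,0,0],[0,0,0,0],[-0.5,0,0,0],[-0.8,0,0,0],[-0.8,0,0.2,0],[-0.5,0,0.4,0],[0,0,0.2,0],[0,0,0,0],[0,0,0,0]]' -0.5
python3 thr.py
```

```text
time_s: 16.48
ee_pos: [698.1, -31.8, 103.5]
tool_rot: [1.146, 1.247, -1.141]
force: [-0.1, 0.5, 0.4]
opening: 69.0
time_s: 17.32
ee_pos: [697.9, -32.9, 100.9]
tool_rot: [1.147, 1.247, -1.143]
force: [5.4, 0.2, -3.7]
opening: 13.9
time_s: 18.15
ee_pos: [697.7, -29.6, 101.4]
tool_rot: [1.145, 1.243, -1.146]
force: [5.5, -3.3, -0.4]
opening: 13.7
time_s: 18.98
ee_pos: [697.9, -58.7, 203.8]
tool_rot: [1.145, 1.25, -1.147]
force: [0.0, -0.3, -0.4]
opening: 68.5
tab 237 [309. 145.] [[-19.6   0.7  38.8]
 [-12.6   3.6  57. ]
 [ -5.9   8.3  58.8]]
lever 111 [[-1.8 -1.7 14.9]
 [ 1.3  2.3 42.1]
 [ 3.9  5.3 61.1]] slope ang 0.1482656810997721
disc 438 [[-14.7 -39.5   7.6]
 [-12.5  -9.   33.3]
 [-10.8  39.2  41.2]]
now [697.5 -57.7 203.3] yaw 5.0 t 19.0 op 68.6 F [-0.1  0.8  0.6] | turn total -0.004 (-0.2 deg), then x 2.758 y 0.031 z 0.613
tab 51 slope 0.18 lean at 0,50 [-6.8  2.3] std 0.59
lever 101 slope 0.148 lean at 0,50 [-3.9  3.6] std 0.18
grip 571 [[ -5.3   5.3  73.1]
 [  1.1  11.5  98.9]
 [  7.5  20.5 101.4]]
```

```bash
python3 -m crank '[[0,0,-0.4,0],[0,0,-0.34,0],[0.7,0,0,0],[0.7,0,0,0],[0.7,0,0,0],[0.46,0,0,0],[0,0,0,0],[0,0,0,0],[0,0,0,0],[0,0,0,0]]' -0.5
python3 -m crank '[[0,0,0,0],[0,0,0,0],[0,0,0,0],[0,0,0,0],[0,0,0,0],[0,0,0,0],[0,0,0,0],[0,0,0,0],[0,0,0,0],[0,0,0,0]]' 1
python3 -m crank '[[0,0,0,0],[0,0,0,0],[0,0,0,0],[0,0,-0.08,0],[0,0,-0.085,0],[0,0,0,0],[0,0,0,0],[0,0,0,0],[0,0,0,0],[0,0,0,0]]' 1
python3 -m crank '[[0,0,0,0],[0,0,0,0],[0,0,0,0],[-0.5,0,0,0],[-0.8,0,0,0],[-0.8,0,0.2,0],[-0.5,0,0.4,0],[0,0,0.2,0],[0,0,0,0],[0,0,0,0]]' -0.5
python3 thr.py
python3 - <<'E'
from h import *
go(467-50,12,330,-90);go(470,100,330,90)
E
```

```text
time_s: 19.87
ee_pos: [697.4, -27.4, 104.6]
tool_rot: [1.146, 1.248, -1.142]
force: [-0.2, -0.4, 0.1]
opening: 68.9
time_s: 20.7
ee_pos: [697.6, -28.7, 102.5]
tool_rot: [1.147, 1.247, -1.143]
force: [5.4, 0.7, -4.3]
opening: 13.7
time_s: 21.53
ee_pos: [697.4, -25.3, 103.0]
tool_rot: [1.146, 1.243, -1.146]
force: [4.4, -3.2, -0.9]
opening: 13.7
time_s: 22.37
ee_pos: [697.5, -54.5, 205.5]
tool_rot: [1.145, 1.25, -1.147]
force: [0.2, 0.4, -1.0]
opening: 68.4
tab 235 [309. 150.] [[-19.4   0.8  39.2]
 [-12.8   3.5  57. ]
 [ -5.9   8.2  58.7]]
lever 93 [[-1.8 -2.2 15.3]
 [ 1.3  0.8 42.6]
 [ 3.9  3.  60.5]] slope ang 0.11319525741307189
disc 438 [[-14.8 -39.9   8.9]
 [-12.6  -9.1  33.1]
 [-10.8  38.6  41.3]]
now [697.1 -53.6 204.9] yaw 5.0 t 22.4 op 68.7 F [ 0.1 -0.3 -0.6] | turn total -0.004 (-0.2 deg), then x 2.798 y 0.032 z 0.716
tab 64 slope 0.137 lean at 0,50 [-4.9  2. ] std 0.42
lever 86 slope 0.114 lean at 0,50 [-4.   1.7] std 0.15
grip 541 [[ -5.1   2.7  72.9]
 [  1.1   8.5  99.6]
 [  7.3  17.  102. ]]
now [697.1 -53.6 204.9] yaw 5.0 t 22.4 op 68.7 F [ 0.1 -0.3 -0.6] | turn total 2.111 (95.0 deg), then x -3.127 y -1.639 z 7.004
now [697.1 -53.6 204.9] yaw 5.0 t 22.4 op 68.7 F [ 0.1 -0.3 -0.6] | turn total -1.889 (-85.0 deg), then x -3.127 y 3.839 z -5.679
```

The throttle is at 0.114 rad against the tab's ~0.105, so step 1 is done. Next I'll turn to yaw −90 and view stands 2 and 3.

```bash
python3 -m crank '[[-0.4,0,0,0.151],[-0.4,0,0,0.151],[-0.4,0,0,0.151],[-0.4,0,0,0.151],[-0.4,0,0,0.151],[-0.4,0,0,0.151],[-0.4,0,0,0.151],[-0.3,0,0,0.151],[0,0,0,0.151],[0,0,0,0.151]]' -1
python3 -m crank '[[0,0,0,0.151],[0,0,0,0.151],[0,0,0,0.151],[0,0,0,0.148],[0,-0.5,0.8,0],[0,-0.5,0.8,0],[0,-0.5,0.8,0],[0,-0.5,0.8,0],[0,-0.5,0.8,0],[0,-0.5,0.8,0]]'
python3 -m crank '[[0,-0.5,0.8,0],[0,-0.1,0.8,0],[0,0,0.8,0],[0,0,0.2,0],[0,0,0,0],[0,0,0,0],[0,0,0,0],[0,0,0,0],[0,0,0,0],[0,0,0,0]]'
python3 - <<'E'
from h import *
go(420,90,330,-90); print(np.round(state()["joint_pos"],2))
im,de,c=grab("wrist"); save("st.png",im)
E
```

```text
time_s: 23.25
ee_pos: [698.1, -52.2, 329.8]
tool_rot: [1.96, 0.469, -1.962]
force: [-0.1, 0.1, 0.1]
opening: 91.9
time_s: 24.08
ee_pos: [503.4, 67.7, 328.6]
tool_rot: [2.217, 0.002, -2.225]
force: [-0.3, 0.9, 1.1]
opening: 91.9
time_s: 24.92
ee_pos: [402.9, 89.9, 330.1]
tool_rot: [-2.22, -0.001, 2.222]
force: [-0.2, -1.3, -0.2]
opening: 92.0
now [402.9  89.9 330.1] yaw -90.0 t 24.9 op 92.0 F [-0.2 -1.3 -0.2] | turn total -0.000 (-0.0 deg), then x 0.003 y -0.002 z -0.428
[ 0.38 -0.06 -0.63  1.95 -0.04  1.24 -1.81]
```

View pics/st.png

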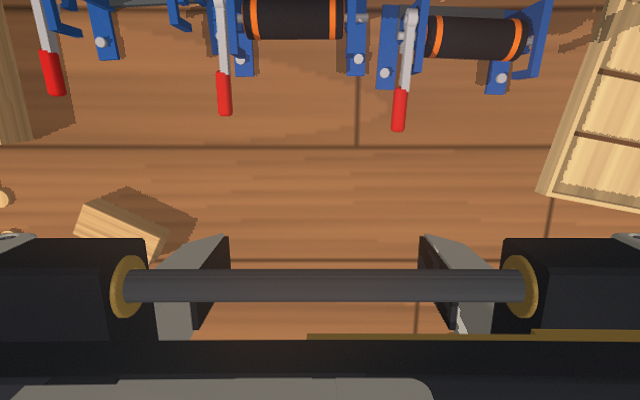

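The wrist view shows the cam2 handle at (224,92), cam3 at (400,108), roller2 at (293,18) and roller3 at (475,40).

```bash
cat > st.py <<'E'
from h import *
import sys
im,de,c=load(sys.argv[1] if len(sys.argv)>1 else "wrist"); H,S,V=hsvm(im)
def fit(k,m,zlo,zhi):
    uv,P=cloud(c,de,m); P=P[(P[:,2]>zlo)&(P[:,2]<zhi)]
    N,L,st,ce=cv2.connectedComponentsWithStats(m.astype(np.uint8))
    for i in range(1,N):
        if st[i,4]<60: continue
        uv,P=cloud(c,de,cv2.erode((L==i).astype(np.uint8),np.ones((2,2)))>0); P=P[(P[:,2]>zlo)&(P[:,2]<zhi)]
        if len(P)<30: continue
        (cx,cy),(w,h),a=cv2.minAreaRect(P[:,:2].astype(np.float32)); e=np.linalg.svd(P-P.mean(0),full_matrices=False)[2][0]
        print(k,uv.mean(0).round(),len(P),"rect",np.round([cx,cy,w,h,a],1),"z",np.percentile(P[:,2],[10,50,90]).round(1),"axis",e.round(3))
fit("red",((H<6)|(H>174))&(S>150)&(V>70),95,130)
fit("bluetop",(H>100)&(H<130)&(S>110)&(V>40),108,120)
fit("orange",(H>=4)&(H<16)&(S>180)&(V>100),80,116)
E
python3 st.py
```

```text
red [53. 74.] 766 rect [503.7 364.7  42.8  14.5   3.2] z [109.6 115.2 117. ] axis [-0.997 -0.069  0.032]
red [224.  94.] 540 rect [484.4 193.2  12.8  42.4  89.9] z [112.5 115.  116.3] axis [-1.    -0.016  0.016]
red [399. 110.] 525 rect [468.4  10.7  13.8  43.5  87.5] z [114.3 115.8 117.1] axis [-0.999  0.03   0.033]
bluetop [58. 20.] 363 rect [556.6 354.3  27.3   9.4   4.7] z [109.7 113.5 114.7] axis [-0.998 -0.061  0.001]
bluetop [178.  15.] 236 rect [560.5 236.4  22.3   8.3   4.4] z [110.6 113.7 115. ] axis [-0.999 -0.036 -0.023]
bluetop [239.  38.] 445 rect [547.2 179.9  48.4   8.    1.6] z [111.9 113.7 114.8] axis [-1.    -0.016  0.003]
bluetop [355.  36.] 429 rect [5.479e+02 6.280e+01 4.850e+01 8.000e+00 4.000e-01] z [112.4 113.7 114.8] axis [-1.    -0.011  0.01 ]
bluetop [421.  33.] 570 rect [538.7  -7.2   8.8  64.7  87.8] z [112.5 113.6 114.7] axis [-0.999  0.044  0.005]
bluetop [537.  35.] 808 rect [ 535.4 -124.6   10.3   69.3   86.3] z [110.6 113.3 114.6] axis [-0.999  0.05   0.001]
orange [254.  18.] 215 rect [556.5 158.8   5.6  33.3  89.7] z [101.4 108.2 110. ] axis [-0.962  0.    -0.272]
orange [333.  19.] 193 rect [5.567e+02 8.090e+01 3.340e+01 5.000e+00 4.000e-01] z [ 98.7 108.  110. ] axis [-0.933  0.009 -0.361]
orange [439.  36.] 187 rect [540.5 -26.1   5.1  35.8  88.2] z [101.9 107.9 110. ] axis [-0.99   0.031 -0.135]
orange [516.  40.] 201 rect [ 537.  -103.9    6.    36.8   88.1] z [100.4 107.5 110. ] axis [-0.981  0.029 -0.191]
```

Run:
```python
from h import *
go(468.5,10.5,86,-92.5)
```

```text
now [402.8  89.9 330.2] yaw -90.0 t 25.0 op 91.9 F [0.2 0.7 1.2] | turn total 0.055 (2.5 deg), then x 6.105 y 1.912 z -1.728
```

```bash
python3 -m crank '[[0,0,0,0.055],[0.6,0.48,-0.43,0],[0.6,0.48,-0.43,0],[0.6,0.48,-0.43,0],[0.6,0.47,-0.44,0],[0.8,0,0,0],[0.8,0,0,0],[0.5,0,0,0],[0,0,0,0],[0,0,0,0]]' -0.2
python3 - <<'E'
from h import *
go(468.5,10.5,86,-92.5)
E
```

```text
time_s: 25.8
ee_pos: [467.6, 10.8, 149.7]
tool_rot: [-2.196, 0.046, 2.202]
force: [0.1, 0.5, 0.8]
opening: 55.1
now [467.6  10.8 149.7] yaw -92.5 t 25.8 op 55.1 F [0.1 0.5 0.8] | turn total 0.001 (0.0 deg), then x 1.593 y 0.006 z -0.024
```

```bash
python3 -m crank '[[0.4,0,-0.02,0],[0.4,0,0,0],[0.4,0,0,0],[0.39,0,0,0],[0,0,0,0],[0,0,0,0],[0,0,0,0],[0,0,0,0],[0,0,0,0],[0,0,0,0]]' 1
python3 -m crank '[[0,0,0,0],[0,0,0,0],[0,0,0,0],[0,0,0,0],[0,0,0,0],[0,0,0,0],[0,0,0,0],[0,0,0,0],[0,0,0,0],[0,0,0,0]]' 1
python3 -m crank '[[-0.379,0,-0.033,0],[-0.367,0,-0.099,0],[-0.344,0,-0.161,0],[-0.311,0,-0.219,0],[-0.268,0,-0.269,0],[-0.217,0,-0.312,0],[-0.16,0,-0.345,0],[-0.097,0,-0.368,0],[-0.032,0,-0.379,0],[0.035,0,-0.378,0]]' 1
python3 -m crank '[[0,0,0,0],[0,0,-0.15,0],[0,0,0,0],[0,0,0,0],[0,0,0,0],[0,0,0,0],[0,0,0,0],[0,0,0,0],[0,0,0,0],[0,0,0,0]]' 1
python3 -c "
from h import *
go(468.5,10.5,86,-92.5)"
```

```text
time_s: 26.63
ee_pos: [470.5, 10.5, 88.2]
tool_rot: [-2.203, 0.048, 2.196]
force: [1.0, 1.0, 2.4]
opening: 13.8
time_s: 27.47
ee_pos: [470.4, 10.5, 87.3]
tool_rot: [-2.202, 0.047, 2.197]
force: [5.4, -1.6, 5.0]
opening: 13.6
time_s: 28.3
ee_pos: [566.4, 6.1, 171.3]
tool_rot: [-2.188, 0.049, 2.213]
force: [-7.2, -0.2, 9.7]
opening: 13.8
time_s: 29.13
ee_pos: [573.5, 5.7, 170.6]
tool_rot: [-2.191, 0.048, 2.209]
force: [-6.4, -1.7, 3.0]
opening: 13.0
now [573.5   5.7 170.6] yaw -92.5 t 29.1 op 13.0 F [-6.4 -1.7  3. ] | turn total 0.001 (0.0 deg), then x 2.115 y -0.005 z 2.627
```

```bash
python3 -m crank '[[0,0,0,0],[0,0,0,0],[0,0,0,0],[0,0,0,0],[-0.6,0,0,0],[-0.8,0,0,0],[-0.6,0,0,0],[0,0,0,-0.073],[0,0,0,0],[0,0,0,0]]' -0.2
python3 - <<'E'
from h import *
go(484.2,193.2,150,-89.2)
im,de,c=grab("top"); u,v=proj(c,[[540,60,100]])[0].astype(int); im1=cv2.resize(im[v-50:v+50,u-100:u+100],None,fx=4,fy=4,interpolation=3); save("t2.png",im1)
E
```

```text
time_s: 29.97
ee_pos: [577.3, 5.7, 252.3]
tool_rot: [2.215, 0.014, -2.215]
force: [-0.6, -0.7, 0.8]
opening: 55.1
now [577.3   5.7 252.3] yaw -89.3 t 30.0 op 55.1 F [-0.6 -0.7  0.8] | turn total -0.002 (-0.1 deg), then x 2.558 y -4.718 z 2.261
```

View pics/t2.png

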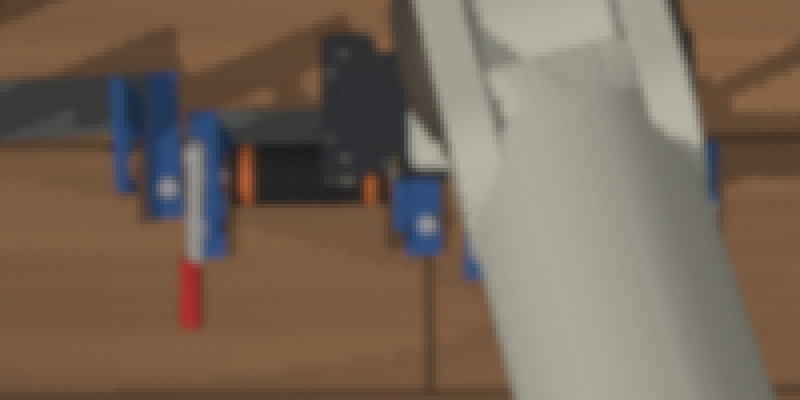

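The arm hides stand3 in this view; cam2's handle is at (190,295), still shut. On to cam2.

```bash
python3 -m crank '[[0,-0.8,0.38,0],[0,-0.8,0.38,0],[0,-0.8,0.38,0],[0,-0.8,0.38,0],[0,-0.8,0.38,0],[0,-0.718,0.36,0],[0.8,0,0,0],[0.8,0,0,0],[0.7,0,0,0],[0,0,0,0]]'
python3 -c "
from h import *
go(484.2,193.2,86,-89.2)"
```

```text
time_s: 30.85
ee_pos: [479.5, 191.2, 154.5]
tool_rot: [2.201, 0.011, -2.225]
force: [-0.9, 0.2, -0.6]
opening: 54.7
now [479.5 191.2 154.5] yaw -89.2 t 30.9 op 54.7 F [-0.9  0.2 -0.6] | turn total -0.000 (-0.0 deg), then x 1.712 y -0.048 z -0.117
```

```bash
python3 -m crank '[[0.4,-0.03,-0.06,0],[0.4,0,0,0],[0.4,0,0,0],[0.45,0,0,0],[0,0,0,0],[0,0,0,0],[0,0,0,0],[0,0,0,0],[0,0,0,0],[0,0,0,0]]' 1
python3 -m crank '[[0,0,0,0],[0,0,0,0],[0,0,0,0],[0,0,0,0],[0,0,0,0],[0,0,0,0],[0,0,0,0],[0,0,0,0],[0,0,0,0],[0,0,0,0]]' 1
python3 -m crank '[[-0.379,0,-0.033,0],[-0.367,0,-0.099,0],[-0.344,0,-0.161,0],[-0.311,0,-0.219,0],[-0.268,0,-0.269,0],[-0.217,0,-0.312,0],[-0.16,0,-0.345,0],[-0.097,0,-0.368,0],[-0.032,0,-0.379,0],[0.035,0,-0.378,0]]' 1
python3 -m crank '[[0,0,0,0],[0,0,-0.15,0],[0,0,0,0],[0,0,0,0],[0,0,0,0],[0,0,0,0],[0,0,0,0],[0,0,0,0],[0,0,0,0],[0,0,0,0]]' 1
python3 -m crank '[[0,0,0,0],[0,0,0,0],[0,0,0,0],[0,0,0,0],[-0.6,0,0,0],[-0.8,0,0,0],[-0.6,0,0,0],[0,0,0,0],[0,0,0,0],[0,0,0,0]]' -1
python3 -c "
from h import *
go(540.5,-66,330,-2.5);go(560,121.3,330,0.8)"
```

```text
time_s: 31.68
ee_pos: [487.3, 194.6, 95.5]
tool_rot: [2.216, 0.015, -2.213]
force: [-1.7, -1.8, 1.5]
opening: 13.8
time_s: 32.52
ee_pos: [487.2, 194.6, 94.6]
tool_rot: [2.215, 0.016, -2.214]
force: [1.2, -0.8, 4.4]
opening: 13.9
time_s: 33.35
ee_pos: [587.0, 195.2, 179.8]
tool_rot: [2.206, 0.013, -2.219]
force: [-5.8, -3.4, 7.9]
opening: 13.2
time_s: 34.18
ee_pos: [594.0, 195.2, 179.1]
tool_rot: [2.211, 0.014, -2.217]
force: [-3.2, -3.9, -1.9]
opening: 13.0
time_s: 35.02
ee_pos: [595.2, 196.1, 259.9]
tool_rot: [2.215, 0.016, -2.214]
force: [0.0, -0.8, 0.6]
opening: 75.2
now [595.2 196.1 259.9] yaw -89.2 t 35.0 op 75.2 F [ 0.  -0.8  0.6] | turn total -1.926 (-86.7 deg), then x -1.753 y -1.081 z 6.607
now [595.2 196.1 259.9] yaw -89.2 t 35.0 op 75.2 F [ 0.  -0.8  0.6] | turn total -2.000 (-90.0 deg), then x -1.753 y -0.906 z 1.858
```

```bash
python3 -m crank '[[-0.2,0,0,-0.154],[-0.2,0,0,-0.154],[-0.2,0,0,-0.154],[-0.2,0,0,-0.154],[-0.2,0,0,-0.154],[-0.2,0,0,-0.154],[0,0,0,-0.154],[0,0,0,-0.154],[0,0,0,-0.154],[0,0,0,-0.154]]' -1
python3 -m crank '[[0,0,0,-0.154],[0,0,0,-0.154],[0,0,0,-0.154],[0,-0.2,0.8,0],[0,-0.2,0.8,0],[0,-0.2,0.8,0],[0,-0.2,0.8,0],[0,-0.1,0.8,0],[0,0,0,0],[0,0,0,0]]' -1
python3 - <<'E'
from h import *
grab("wrist"); go(560,121.3,85,0.8)
E
python3 st.py
```

```text
time_s: 35.85
ee_pos: [594.7, 195.8, 306.4]
tool_rot: [1.454, 1.029, -1.458]
force: [-0.3, -0.2, 0.5]
opening: 91.5
time_s: 36.68
ee_pos: [561.3, 32.2, 306.6]
tool_rot: [1.2, 1.215, -1.204]
force: [-0.4, -0.5, -0.8]
opening: 91.6
now [561.3  34.7 307. ] yaw 0.8 t 36.7 op 91.9 F [-0.6  0.3  0.2] | turn total -0.000 (-0.0 deg), then x 5.551 y -0.003 z -2.165
bluetop [326.  21.] 762 rect [5.588e+02 1.805e+02 7.020e+01 9.000e+00 3.000e-01] z [112.6 113.9 114.9] axis [ 1.    -0.003 -0.003]
bluetop [325. 147.] 586 rect [559.6  62.4  69.9   8.2   0.6] z [112.1 113.8 114.8] axis [ 1.     0.003 -0.004]
bluetop [334. 207.] 67 rect [572.   -8.2   7.1   9.8  88.4] z [110.1 113.8 114.8] axis [ 0.918 -0.347  0.194]
bluetop [287. 209.] 212 rect [528.4  -6.3   7.3  41.7  86.2] z [112.1 113.8 114.7] axis [ 0.991 -0.13   0.004]
bluetop [303. 308.] 479 rect [ 536.7 -124.3    8.8   69.1   88.2] z [110.1 113.4 114.7] axis [ 0.999 -0.044 -0.001]
orange [324.  43.] 224 rect [560.7 159.5  38.4   5.3   1.6] z [100.8 107.8 110.1] axis [1.    0.016 0.007]
orange [324. 126.] 209 rect [5.61e+02 8.14e+01 3.75e+01 5.30e+00 5.00e-01] z [100.8 107.8 110. ] axis [ 1.     0.002 -0.023]
orange [303. 226.] 103 rect [538.3 -25.2   5.8  25.8  87.3] z [104.4 108.9 110.1] axis [ 0.97  -0.074  0.231]
```

```bash
python3 -m crank '[[0,0,-0.72,0],[0,0,-0.72,0],[0,0,-0.72,0],[0,0,0,0],[0.8,0,0,0],[0.8,0,0,0],[0.8,0,0,0],[0.8,0,0,0],[0,0,0,0],[0,0,0,0]]' -1
python3 -c "
from h import *
go(560.8,121,72,0.8)"
```

```text
time_s: 37.57
ee_pos: [558.7, 123.5, 178.8]
tool_rot: [1.194, 1.222, -1.198]
force: [-0.2, 0.0, -0.2]
opening: 91.6
now [558.7 123.5 178.8] yaw 1.1 t 37.6 op 91.6 F [-0.2  0.  -0.2] | turn total 0.006 (0.3 deg), then x 2.670 y 0.053 z 0.063
```

```bash
python3 -m crank '[[0,0.04,0.04,0],[0.6,0,0,0],[0.6,0,0,0],[0.6,0,0,0],[0.6,0,0,0],[0.24,0,0,0],[0,0,0,0],[0,0,0,0],[0,0,0,0],[0,0,0,0]]' -1
python3 -m crank '[[0,0,0,0],[0,0,0,0],[0,0,0,0],[0,0,0,0],[0,0,0,0],[0,0,0,0],[0,0,0,0],[0,0,0,0],[0,0,0,0],[0,0,0,0]]' 1
python3 -m crank '[[0,0,0,0],[0,0,0,0],[0,0,0,0],[0,0,0,0],[-0.05,0,0,0],[-0.075,0,0,0],[-0.05,0,0,0],[0,0,0,0],[0,0,0,0],[0,0,0,0]]' 1
python3 -c "
from h import *
go(540.8,121,72,0.8)"
```

```text
time_s: 38.4
ee_pos: [563.6, 120.8, 76.5]
tool_rot: [1.2, 1.214, -1.195]
force: [-0.3, -0.5, -0.1]
opening: 91.7
time_s: 39.23
ee_pos: [561.7, 120.3, 74.3]
tool_rot: [1.197, 1.217, -1.198]
force: [-1.0, -0.1, -0.3]
opening: 39.3
time_s: 40.07
ee_pos: [562.0, 120.2, 81.5]
tool_rot: [1.198, 1.216, -1.198]
force: [-1.0, 0.2, -3.0]
opening: 39.5
now [562.  120.2  81.5] yaw 0.9 t 40.1 op 39.5 F [-1.   0.2 -3. ] | turn total 0.002 (0.1 deg), then x 0.237 y -0.531 z -0.026
```

```bash
python3 -m crank '[[0,-0.17,0,0],[0,-0.17,0,0],[0,-0.17,0,0],[0,0,0,0],[0,0,0,0],[0.2,0,0,0],[0.2,0,0,0],[0.2,0,0,0],[0.18,0,0,0],[0,0,0,0]]' 1
python3 -c "
from h import *
go(480,121,57,0.8)"
```

```text
time_s: 40.9
ee_pos: [540.3, 119.5, 48.1]
tool_rot: [1.196, 1.219, -1.2]
force: [-0.8, -0.3, -2.2]
opening: 39.4
now [540.3 119.5  48.1] yaw 0.9 t 40.9 op 39.4 F [-0.8 -0.3 -2.2] | turn total 0.002 (0.1 deg), then x -0.223 y -1.506 z -0.058
```

```bash
python3 -m crank '[[0,-0.4,0,0],[0,-0.5,0,0],[0,-0.5,0,0],[0,-0.5,0,0],[-0.7,0,0,0],[-0.9,0,0,0],[-0.9,0,0,0],[-0.9,0,0,0],[-0.9,0,0,0],[0,0,0,0]]' 1
cat > tray.py <<'E'
from h import *
def tray(n):
    im,de,c=grab(n); uv,P=cloud(c,de); k=(P[:,0]>380)&(P[:,0]<720)&(P[:,1]<-150)&(P[:,1]>-480)
    W=P[k&(P[:,2]>19)&(P[:,2]<31)]
    m=np.zeros((700,700),np.uint8); ij=((W[:,:2]-[300,-600])).astype(int); m[ij[:,0],ij[:,1]]=255   # 1 mm grid
    m=cv2.morphologyEx(m,cv2.MORPH_CLOSE,np.ones((9,9))); N,L,st,ce=cv2.connectedComponentsWithStats(m); i=1+np.argmax(st[1:,4])
    q=np.argwhere(L==i)+[300.5,-599.5]; r=cv2.minAreaRect(q.astype(np.float32)); print(n,"tray",np.round(r[0]+r[1]+(r[2],),1),len(W))
    return im,de,c
if __name__=="__main__":
    import sys
    for n in sys.argv[1:]: tray(n)
E
python3 tray.py top scene; python3 -c "
from h import *
go(480,121,57,0.8); print(proj(load('top')[2],[[560,-290,26]]),state()['opening'])"
```

```text
time_s: 41.73
ee_pos: [469.6, 121.1, 228.6]
tool_rot: [1.203, 1.21, -1.188]
force: [1.2, 0.9, -2.6]
opening: 39.3
top tray [ 488.2 -317.5  188.4  253.8   79. ] 650
scene tray [ 490.4 -318.   186.9  255.2   79.2] 737
now [466.6 118.8 223.4] yaw 0.9 t 41.8 op 39.3 F [-0.7 -0.1 -4.4] | turn total 0.001 (0.1 deg), then x 4.159 y 0.335 z -0.050
[[439.19269079 195.93185578]] 39.342077412012124
```

```bash
python3 -m crank '[[0,0,0,0.132],[0,0,0,0.132],[0,0,0.8,0],[0,0,0.8,0],[0,0,0.8,0],[0,0,0.8,0],[0,0,0.8,0],[0,0,0.8,0],[0,0,0.8,0],[0,0,0.8,0]]' 1
python3 -c "
from h import *
go(489.3,-317.8,90,-11)"
```

```text
time_s: 42.67
ee_pos: [414.7, -133.7, 220.4]
tool_rot: [1.348, 1.115, -1.351]
force: [1.1, -0.7, -3.0]
opening: 39.5
now [ 414.7 -133.7  220.4] yaw -11.0 t 42.7 op 39.5 F [ 1.1 -0.7 -3. ] | turn total 0.000 (0.0 deg), then x 3.260 y 2.710 z 4.163
```

```bash
python3 -m crank '[[0,0.5,0.75,0],[0,0.5,0.75,0],[0,0.5,0.75,0],[0,0.5,0.75,0],[0,0.5,0.75,0],[0,0.21,0.41,0],[0.6,0,0,0],[0.6,0,0,0],[0.6,0,0,0],[0,0,0,0]]' 1
python3 - <<'E'
from h import *
import tray
im,de,c=tray.tray("top"); go(489.3,-317.8,90,-11)
tray.tray("scene")
im,de,c=grab("wrist"); s=state(); M=R.from_rotvec(s["tool_rot"]).as_matrix(); H,S,V=hsvm(im)
m=(H>=4)&(H<16)&(S>180)&(V>100); m[:,:200]=0; m[:,450:]=0
N,L,st,ce=cv2.connectedComponentsWithStats(m.astype(np.uint8))
for i in range(1,N):
    if st[i,4]>40:
        _,P=cloud(c,de,L==i); Q=(P-s["ee_pos"])@M; print(ce[i].round(),st[i,4],np.percentile(Q,[5,50,95],axis=0).round(1).tolist())
E
```

```text
time_s: 43.5
ee_pos: [486.5, -314.0, 142.7]
tool_rot: [1.348, 1.126, -1.355]
force: [-1.3, 0.6, -4.5]
opening: 38.9
top tray [ 495.  -282.9  116.6  253.9   78.4] 356
now [ 488.  -314.5  145.5] yaw -10.9 t 43.5 op 39.0 F [ 0.2  0.1 -3. ] | turn total 0.001 (0.1 deg), then x 1.386 y 0.047 z 0.074
scene tray [ 507.1 -321.   186.3  222.2   78.9] 721
[323. 154.] 627 [[-29.6, -14.4, -51.7], [-21.6, -1.7, -51.5], [-5.3, 11.8, -50.8]]
[323. 188.] 1516 [[-34.2, -18.0, -42.3], [-31.9, -1.3, -39.6], [-22.7, 15.6, -36.8]]
```

```bash
python3 -m crank '[[0,0.05,0.1,0],[0.5,0,0,0],[0.5,0,0,0],[0.5,0,0,0],[0.5,0,0,0],[0.5,0,0,0],[0.4,0,0,0],[0.2,0,0,0],[0,0,0,0],[0,0,0,0]]' 1
python3 -c "
from h import *
go(489.3,-317.8,12,-11)"
```

```text
time_s: 44.48
ee_pos: [493.6, -321.4, 27.2]
tool_rot: [1.349, 1.111, -1.348]
force: [0.6, 0.0, -3.5]
opening: 39.2
now [ 493.6 -321.4   27.2] yaw -11.0 t 44.5 op 39.2 F [ 0.6  0.  -3.5] | turn total 0.000 (0.0 deg), then x 0.381 y -0.122 z -0.067
```

```bash
python3 -m crank '[[0,-0.08,-0.03,0],[0.12,0,0,0],[0.12,0,0,0],[0.1,0,0,0],[0.03,0,0,0],[0,0,0,0],[0,0,0,0],[0,0,0,0],[0,0,0,0],[0,0,0,0]]' 1
python3 -c "
from h import *
go(489.3,-317.8,12,-11)"
```

```text
time_s: 45.32
ee_pos: [490.0, -319.1, 11.6]
tool_rot: [1.349, 1.112, -1.349]
force: [0.8, 0.2, -3.3]
opening: 39.5
now [ 490.  -319.1   11.6] yaw -11.0 t 45.3 op 39.5 F [ 0.8  0.2 -3.3] | turn total 0.000 (0.0 deg), then x -0.010 y -0.024 z -0.027
```

```bash
python3 -m crank '[[0.03,0,0,0],[0,0,0,0],[0,0,0,0],[0,0,0,0],[0,0,0,0],[0,0,0,0],[-0.3,0,0,0],[-0.5,0,0,0],[-0.7,0,0,0],[-0.8,0,0,0]]' -0.1
python3 -m crank '[[-0.8,0,0,0],[-0.8,0,0.3,0],[-0.6,0,0.8,0],[0,0,0.8,0],[0,0,0.8,0],[0,0,0.8,0],[0,0,0.2,0],[0,0,0,0],[0,0,0,0],[0,0,0,0]]' -1
cat > roll.py <<'E'
from h import *
import tray
im,de,c=tray.tray("wrist"); H,S,V=hsvm(im); save("r%d.png"%(state()["time_s"]*10),im)
m=(H>=4)&(H<16)&(S>180)&(V>100)
N,L,st,ce=cv2.connectedComponentsWithStats(m.astype(np.uint8))
for i in range(1,N):
    if st[i,4]>30:
        _,P=cloud(c,de,L==i); r=cv2.minAreaRect(P[:,:2].astype(np.float32)); print("band",ce[i].round(),st[i,4],np.median(P,0).round(1),"zmax",np.percentile(P[:,2],95).round(1),np.round(r[0]+r[1]+(r[2],),1))
go(540.5,-66,330,-2.5)
E
python3 roll.py; ls pics
```

```text
time_s: 46.15
ee_pos: [488.9, -318.2, 102.9]
tool_rot: [1.349, 1.115, -1.35]
force: [0.6, -0.3, -0.4]
opening: 50.2
time_s: 46.98
ee_pos: [462.8, -461.9, 190.7]
tool_rot: [1.348, 1.114, -1.346]
force: [0.7, 0.2, 0.5]
opening: 91.7
wrist tray [ 498.1 -362.7  103.5  222.2   79.1] 3333
band [323.  60.] 346 [ 482.8 -357.2   43.4] zmax 46.6 [ 483.1 -357.3    6.1   38.9   78.6]
band [323.  76.] 87 [ 479.6 -368.6   32.2] zmax 42.0 [ 480.4 -368.4    1.    29.6   78.9]
now [ 462.9 -461.8  190.7] yaw -10.8 t 47.0 op 91.7 F [ 0.1  0.4 -0.4] | turn total -0.184 (-8.3 deg), then x -3.483 y 1.506 z -9.969
boxes_sc.png
boxes_top.png
g1.png
r470.png
scene0.png
st.png
t1.png
t2.png
top0.png
w1.png
w1c.png
w2.png
w3.png
w4.png
```

Roller2's band is at (483,−357) with top z 46.6. That matches the middle bay to about 1 mm. Now roller3.

```bash
python3 -m crank '[[0,0,0,-0.092],[0,0,0,-0.092],[0,0.15,-0.9,0],[0,0.15,-0.9,0],[0,0.15,-0.9,0],[0,0.15,-0.9,0],[0,0.15,-0.9,0],[0,0.15,-0.9,0],[0,0.15,-0.9,0],[0,0.15,-0.9,0]]' -1
python3 -m crank '[[0,0.15,-0.9,0],[0,0.15,-0.9,0],[0,0,-0.9,0],[0,0,0,0],[0,0,0,0],[0,0,0,0],[0,0,0,0],[0,0,0,0],[0,0,0,0],[0,0,0,0]]' -1
python3 -c "
from h import *
grab('wrist'); go(540.5,-65.5,73,-2.5)"; python3 st.py
```

```text
time_s: 47.87
ee_pos: [523.2, -175.2, 190.7]
tool_rot: [1.241, 1.188, -1.242]
force: [-0.3, 0.1, 0.5]
opening: 91.7
time_s: 48.7
ee_pos: [540.1, -72.6, 190.2]
tool_rot: [1.245, 1.186, -1.245]
force: [0.4, 0.0, -0.1]
opening: 91.8
now [540.1 -72.5 190.2] yaw -2.8 t 48.8 op 91.9 F [-0.4  0.9  0.6] | turn total -0.007 (-0.3 deg), then x 2.930 y 0.001 z -0.174
bluetop [345.  32.] 227 rect [550.   58.9   1.6  50.2  89.7] z [108.6 111.3 114.1] axis [ 0.997 -0.005 -0.075]
bluetop [310. 105.] 1155 rect [542.2  -6.8   7.1  69.7  87.2] z [112.8 113.7 114.6] axis [ 0.998 -0.059  0.001]
bluetop [320. 253.] 178 rect [ 536.5 -121.1    1.7   68.7   86.5] z [108.3 109.7 111. ] axis [ 0.999 -0.048  0.001]
orange [320. 122.] 39 rect [541.3 -13.9   0.6  25.5  87.5] z [ 93.3 101.4 105.1] axis [ 0.959 -0.053  0.278]
orange [323. 140.] 413 rect [542.7 -25.8   5.8  38.5  87.6] z [101.6 107.9 110.1] axis [ 0.998 -0.058 -0.039]
orange [324. 244.] 326 rect [ 539.3 -103.8    6.3   37.7   87.2] z [101.3 108.  110. ] axis [-0.997  0.057  0.059]
```

```bash
python3 -m crank '[[0,0.02,-0.18,0],[0.6,0,0,0],[0.6,0,0,0],[0.6,0,0,0],[0.6,0,0,0],[0.5,0,0,0],[0,0,0,0],[0,0,0,0],[0,0,0,0],[0,0,0,0]]' -1
python3 -m crank '[[0,0,0,0],[0,0,0,0],[0,0,0,0],[0,0,0,0],[0,0,0,0],[0,0,0,0],[0,0,0,0],[0,0,0,0],[0,0,0,0],[0,0,0,0]]' 1
python3 -m crank '[[0,0,0,0],[0,0,0,0],[0,0,0,0],[0,0,0,0],[-0.05,0,0,0],[-0.075,0,0,0],[-0.05,0,0,0],[0,0,0,0],[0,0,0,0],[0,0,0,0]]' 1
python3 -c "
from h import *
go(520.8,-64,73,-2.5)"
```

```text
time_s: 49.58
ee_pos: [542.8, -64.2, 75.8]
tool_rot: [1.245, 1.184, -1.242]
force: [0.8, -0.1, 0.7]
opening: 91.6
time_s: 50.42
ee_pos: [541.2, -64.5, 74.2]
tool_rot: [1.244, 1.187, -1.244]
force: [-0.5, 1.1, 1.0]
opening: 39.0
time_s: 51.25
ee_pos: [541.4, -64.5, 81.3]
tool_rot: [1.244, 1.186, -1.244]
force: [0.5, -0.6, -3.1]
opening: 39.1
now [541.4 -64.5  81.3] yaw -2.7 t 51.2 op 39.1 F [ 0.5 -0.6 -3.1] | turn total -0.005 (-0.2 deg), then x 0.207 y -0.515 z 0.009
```

```bash
python3 -m crank '[[0,-0.17,0,0],[0,-0.17,0,0],[0,-0.17,0,0],[0,0,0,0],[0,0,0,0],[0.2,0,0,0],[0.2,0,0,0],[0.2,0,0,0],[0.18,0,0,0],[0,0,0,0]]' 1
python3 -c "
from h import *
go(480,121,57,0.8)"
python3 -m crank '[[0,-0.4,0,0],[0,-0.5,0,0],[0,-0.5,0,0],[0,-0.5,0,0],[-0.7,0,0,0],[-0.9,0,0,0],[-0.9,0,0,0],[-0.7,0,0,0],[0,0,0,0],[0,0,0,0]]' 1
python3 tray.py top scene; python3 -c "
from h import *
go(489.3+74*.982,-317.8-74*.19,100,-11);go(489.3-74*.982,-317.8+74*.19,100,-11)"
```

```text
time_s: 52.08
ee_pos: [519.6, -63.4, 48.0]
tool_rot: [1.243, 1.189, -1.246]
force: [-0.7, 0.2, -3.7]
opening: 39.0
now [519.6 -63.4  48. ] yaw -2.7 t 52.1 op 39.0 F [-0.7  0.2 -3.7] | turn total -0.078 (-3.5 deg), then x -0.226 y -0.926 z -4.622
time_s: 52.92
ee_pos: [446.4, -60.4, 179.4]
tool_rot: [1.244, 1.182, -1.243]
force: [-0.4, -0.3, -4.2]
opening: 39.4
top tray [ 505.7 -321.7  188.3  219.    78.8] 651
scene tray [ 489.9 -317.6  186.1  256.7   79. ] 852
now [444.1 -60.1 177.1] yaw -2.7 t 53.0 op 39.1 F [-0.9  0.3 -4. ] | turn total 0.184 (8.3 deg), then x 1.928 y 4.188 z 6.106
now [444.1 -60.1 177.1] yaw -2.7 t 53.0 op 39.1 F [-0.9  0.3 -4. ] | turn total 0.184 (8.3 deg), then x 1.928 y 0.487 z 6.109
```

```bash
python3 -m crank '[[0,0,0,0.092],[0,0,0,0.092],[0,0.06,0.8,0],[0,0.06,0.8,0],[0,0.06,0.8,0],[0,0.06,0.8,0],[0,0.06,0.8,0],[0,0.06,0.8,0],[0,0.06,0.8,0],[0,0.02,0.51,0]]' 1
python3 - <<'E'
from h import *
go(489.3-76*.982,-317.8+76*.19,40,-11)
im,de,c=grab("wrist"); s=state(); M=R.from_rotvec(s["tool_rot"]).as_matrix(); H,S,V=hsvm(im)
m=(H>=4)&(H<16)&(S>180)&(V>100); m[:,:200]=0; m[:,450:]=0
N,L,st,ce=cv2.connectedComponentsWithStats(m.astype(np.uint8))
for i in range(1,N):
    if st[i,4]>40:
        _,P=cloud(c,de,L==i); Q=(P-s["ee_pos"])@M; print(ce[i].round(),st[i,4],np.percentile(Q,[5,50,95],axis=0).round(1).tolist())
E
```

```text
time_s: 53.85
ee_pos: [413.6, -306.2, 175.6]
tool_rot: [1.351, 1.114, -1.353]
force: [0.8, 0.4, -2.6]
opening: 39.3
now [ 413.6 -306.2  175.6] yaw -11.2 t 53.9 op 39.3 F [ 0.8  0.4 -2.6] | turn total -0.003 (-0.2 deg), then x 3.390 y 0.013 z -0.074
[412. 142.] 377 [[128.8, 59.4, -47.6], [131.7, 73.6, -44.4], [141.8, 91.8, -41.3]]
[323. 155.] 645 [[-31.6, -12.9, -55.0], [-23.8, -0.3, -54.8], [-7.8, 13.4, -54.1]]
[323. 189.] 1524 [[-36.3, -16.9, -45.6], [-33.9, 0.2, -42.9], [-24.6, 16.8, -40.0]]
[407. 230.] 328 [[128.9, 59.6, 30.0], [131.8, 74.2, 33.3], [142.3, 92.9, 36.8]]
```

```bash
python3 -m crank '[[0,0.01,0.02,0],[0.7,0,0,0],[0.7,0,0,0],[0.7,0,0,0],[0.7,0,0,0],[0.6,0,0,0],[0.3,0,0,0],[0,0,0,0],[0,0,0,0],[0,0,0,0]]' 1
python3 -c "
from h import *
go(489.3-76*.982,-317.8+76*.19-4,11.5,-11)"
```

```text
time_s: 54.73
ee_pos: [417.2, -303.9, 31.0]
tool_rot: [1.349, 1.112, -1.347]
force: [-0.2, -0.2, -2.6]
opening: 39.3
now [ 417.2 -303.9   31. ] yaw -10.9 t 54.7 op 39.3 F [-0.2 -0.2 -2.6] | turn total 0.002 (0.1 deg), then x 0.487 y -0.046 z 0.098
```

```bash
python3 -m crank '[[0,-0.04,0.08,0],[0.15,0,0,0],[0.15,0,0,0],[0.12,0,0,0],[0.06,0,0,0],[0,0,0,0],[0,0,0,0],[0,0,0,0],[0,0,0,0],[0,0,0,0]]' 1
python3 -m crank '[[0,0,0,0],[0,0,0,0],[0,0,0,0],[0,0,0,0],[0,0,0,0],[0,0,0,0],[-0.3,0,0,0],[-0.5,0,0,0],[-0.7,0,0,0],[-0.8,0,0,0]]' -0.08
python3 -m crank '[[-0.8,0,0,0],[-0.8,0.1,0.3,0],[-0.8,0.2,0.8,0],[0,0.2,0.8,0],[0,0.2,0.8,0],[0,0,0.8,0],[0,0,0.8,0],[0,0,0,0],[0,0,0,0],[0,0,0,0]]' -1
python3 roll.py; python3 tray.py scene; python3 -c "
from h import *
im,de,c=load('scene');H,S,V=hsvm(im);m=(H>=4)&(H<16)&(S>170)&(V>90)
N,L,st,ce=cv2.connectedComponentsWithStats(m.astype(np.uint8))
for i in range(1,N):
    if st[i,4]>8: print(ce[i].round(),np.median(cloud(c,de,L==i)[1],0).round())"
```

```text
time_s: 55.57
ee_pos: [414.0, -306.8, 10.9]
tool_rot: [1.349, 1.112, -1.349]
force: [-0.6, 0.3, -3.2]
opening: 39.1
time_s: 56.4
ee_pos: [413.0, -305.9, 103.6]
tool_rot: [1.349, 1.116, -1.349]
force: [0.9, -0.6, 0.8]
opening: 49.3
time_s: 57.23
ee_pos: [408.6, -477.1, 196.3]
tool_rot: [1.35, 1.113, -1.348]
force: [-0.0, -0.2, 0.7]
opening: 91.7
wrist tray [ 495.7 -374.7   79.5  222.2   79. ] 3582
band [381.  27.] 391 [ 480.2 -356.7   43.7] zmax 46.6 [ 481.8 -356.9    6.7   38.5   78.9]
band [292.  31.] 393 [ 407.6 -345.4   43.7] zmax 46.8 [ 406.9 -345.1    6.6   39.5   78.8]
band [380.  45.] 154 [ 477.9 -368.6   34.5] zmax 41.6 [ 480.  -368.8    1.3   30.    78.2]
band [293.  49.] 154 [ 405.9 -357.4   32. ] zmax 41.8 [ 404.9 -357.     1.1   30.2   79.2]
now [ 409.1 -476.5  196.4] yaw -10.9 t 57.3 op 91.6 F [-0.1 -0.2 -0.2] | turn total -0.186 (-8.4 deg), then x -3.341 y 2.835 z -10.395
scene tray [ 490.6 -317.7  186.5  255.6   78.9] 982
[377. 110.] [486. 370. 105.]
[370. 137.] [580. 193. 200.]
[429. 160.] [713. 343.  51.]
[320. 178.] [559.   2. 200.]
[217. 259.] [ 430. -269.   44.]
[191. 278.] [ 415. -346.   43.]
[235. 279.] [ 507. -281.   43.]
[339. 283.] [ 749. -175.  170.]
[209. 299.] [ 492. -358.   43.]
[ 79. 331.] [ 293. -600.   26.]
[171. 389.] [ 559. -558.    1.]
[183. 395.] [ 590. -550.   13.]
```

Both rollers lie in the tray: bands at (482,−357) and (407,−345), tops 46.6, 76 mm apart. Now I'll close cam3.

```bash
python3 -m crank '[[-0.3,0,0,0.151],[-0.3,0,0,0.151],[-0.3,0,0,0.151],[-0.3,0,0,0.151],[0,0,0,0.151],[0,0,0,0.151],[0,0,0,0.151],[0,0,0,0.151],[0,0,0,0.151],[0,0,0,0.151]]' -0.2
python3 -m crank '[[0,0,0,0.151],[0,0,0,0.151],[0,-0.85,-0.25,0],[0,-0.85,-0.25,0],[0,-0.85,-0.25,0],[0,-0.85,-0.25,0],[0,-0.85,-0.25,0],[0,-0.85,-0.25,0],[0,-0.85,-0.25,0],[0,-0.85,-0.25,0]]' -0.2
python3 -c "
from h import *
go(573,6,171,-92.5)"
```

```text
time_s: 58.17
ee_pos: [409.3, -476.2, 244.3]
tool_rot: [2.122, 0.202, -2.121]
force: [-0.8, -0.5, -0.1]
opening: 55.3
time_s: 59.0
ee_pos: [500.5, -206.4, 244.4]
tool_rot: [-2.201, 0.046, 2.2]
force: [0.9, 0.1, -0.4]
opening: 55.2
now [ 500.5 -206.4  244.4] yaw -92.4 t 59.0 op 55.2 F [ 0.9  0.1 -0.4] | turn total 0.003 (0.1 deg), then x 1.835 y -5.384 z -1.578
```

```bash
python3 -m crank '[[0,-0.8,-0.23,0],[0,-0.8,-0.23,0],[0,-0.8,-0.23,0],[0,-0.8,-0.23,0],[0,-0.8,-0.23,0],[0,-0.8,-0.23,0],[0,-0.58,-0.2,0],[0,0,0,0],[0,0,0,0],[0,0,0,0]]'
python3 -c "
from h import *
go(573,6,171,-92.5)"
```

```text
time_s: 59.83
ee_pos: [572.3, 2.8, 243.9]
tool_rot: [-2.2, 0.048, 2.201]
force: [-0.1, -0.3, -0.4]
opening: 55.2
now [572.3   2.8 243.9] yaw -92.4 t 59.8 op 55.2 F [-0.1 -0.3 -0.4] | turn total 0.001 (0.1 deg), then x 1.823 y -0.081 z -0.014
```

```bash
python3 -m crank '[[0,-0.08,0,0],[0.5,0,0,0],[0.5,0,0,0],[0.5,0,0,0],[0.32,0,0,0],[0,0,0,0],[0,0,0,0],[0,0,0,0],[0,0,0,0],[0,0,0,0]]' -0.2
python3 -m crank '[[0,0,0,0],[0,0,0,0],[0,0,0,0],[0,0,0,0],[0,0,0,0],[0,0,0,0],[0,0,0,0],[0,0,0,0],[0,0,0,0],[0,0,0,0]]' 1
python3 -m crank '[[0,0,0,0],[0,0,0,0],[0,0,0,0],[0,0,0,0],[0,0,0,0],[0,0,0,0],[0,0,0,0],[0,0,0,0],[0,0,0,0],[0,0,0,0]]' 1
python3 -c "
from h import *
go(573,6,171,-92.5)"
```

```text
time_s: 60.67
ee_pos: [573.9, 5.7, 172.3]
tool_rot: [-2.202, 0.049, 2.197]
force: [0.7, 0.4, 0.6]
opening: 55.0
time_s: 61.5
ee_pos: [573.1, 5.7, 171.1]
tool_rot: [-2.199, 0.048, 2.199]
force: [-0.3, 1.0, 1.0]
opening: 13.8
time_s: 62.33
ee_pos: [573.1, 5.7, 171.1]
tool_rot: [-2.199, 0.048, 2.199]
force: [0.4, 0.9, -0.2]
opening: 13.5
now [573.1   5.7 171.1] yaw -92.5 t 62.3 op 13.5 F [ 0.4  0.9 -0.2] | turn total -0.000 (-0.0 deg), then x 0.002 y -0.007 z 0.003
```

```bash
python3 -m crank '[[-0.035,0,0.378,0],[0.032,0,0.379,0],[0.097,0,0.368,0],[0.16,0,0.345,0],[0.217,0,0.312,0],[0.268,0,0.269,0],[0.311,0,0.219,0],[0.344,0,0.161,0],[0.367,0,0.099,0],[0.379,0,0.033,0]]' 1
python3 -m crank '[[0.08,0,0,0],[0.08,0,0,0],[0,0,0,0],[0,0,0,0],[0,0,0,0],[0,0,0,0],[0,0,0,0],[0,0,0,0],[0,0,0,0],[0,0,0,0]]' 1
python3 -c "
from h import *
go(468.5,10.5,86,-92.5)"
```

```text
time_s: 63.17
ee_pos: [471.6, 10.5, 86.3]
tool_rot: [-2.203, 0.048, 2.196]
force: [-0.4, 0.4, 5.2]
opening: 13.9
time_s: 64.0
ee_pos: [472.1, 10.4, 81.8]
tool_rot: [-2.203, 0.05, 2.197]
force: [-7.7, 0.3, 28.1]
opening: 13.4
now [472.1  10.4  81.8] yaw -92.5 t 64.0 op 13.4 F [-7.7  0.3 28.1] | turn total -0.000 (-0.0 deg), then x -0.104 y 0.003 z 0.090
```

```bash
python3 -m crank '[[-0.1,0,0,0],[0,0,0,0],[0,0,0,0],[0,0,0,0],[0,0,0,0],[-0.8,0,0,0],[-0.9,0,0,0],[-0.9,0,0,0],[-0.9,0,0,0],[-0.5,0,0,-0.073]]' -0.2
python3 -c "
from h import *
go(591,195,240,-89.2)"
```

```text
time_s: 64.83
ee_pos: [472.1, 10.6, 246.5]
tool_rot: [2.219, 0.015, -2.21]
force: [0.7, -0.2, 0.8]
opening: 55.0
now [472.1  10.6 246.5] yaw -89.2 t 64.8 op 55.0 F [ 0.7 -0.2  0.8] | turn total -0.001 (-0.0 deg), then x 0.163 y -4.569 z -3.035
```

```bash
python3 -m crank '[[0,-0.65,-0.43,0],[0,-0.65,-0.43,0],[0,-0.65,-0.43,0],[0,-0.65,-0.43,0],[0,-0.65,-0.43,0],[0,-0.65,-0.43,0],[0,-0.67,-0.45,0],[0,0,0,0],[0,0,0,0],[0,0,0,0]]'
python3 -c "
from h import *
go(591,195,172,-89.2)"
```

```text
time_s: 65.67
ee_pos: [588.8, 194.0, 242.1]
tool_rot: [2.212, 0.014, -2.216]
force: [-0.7, -1.3, -0.3]
opening: 54.9
now [588.8 194.  242.1] yaw -89.2 t 65.7 op 54.9 F [-0.7 -1.3 -0.3] | turn total -0.001 (-0.0 deg), then x 1.752 y -0.025 z -0.055
```

```bash
python3 -m crank '[[0,0,-0.03,0],[0.5,0,0,0],[0.5,0,0,0],[0.5,0,0,0],[0.27,0,0,0],[0,0,0,0],[0,0,0,0],[0,0,0,0],[0,0,0,0],[0,0,0,0]]' -0.2
python3 -m crank '[[0,0,0,0],[0,0,0,0],[0,0,0,0],[0,0,0,0],[0,0,0,0],[0,0,0,0],[0,0,0,0],[0,0,0,0],[0,0,0,0],[0,0,0,0]]' 1
python3 -m crank '[[0,0,0,0],[0,0,0,0],[0,0,0,0],[0,0,0,0],[0,0,0,0],[0,0,0,0],[0,0,0,0],[0,0,0,0],[0,0,0,0],[0,0,0,0]]' 1
python3 -c "
from h import *
go(591,195,172,-89.2)"
```

```text
time_s: 66.5
ee_pos: [591.4, 194.9, 173.6]
tool_rot: [2.217, 0.015, -2.213]
force: [0.4, 0.1, 1.4]
opening: 54.7
time_s: 67.33
ee_pos: [590.6, 195.1, 172.3]
tool_rot: [2.215, 0.016, -2.215]
force: [0.7, 2.0, -1.3]
opening: 13.5
time_s: 68.17
ee_pos: [590.6, 195.1, 172.3]
tool_rot: [2.215, 0.016, -2.215]
force: [1.0, 4.2, -3.3]
opening: 13.5
now [590.6 195.1 172.3] yaw -89.2 t 68.2 op 13.5 F [ 1.   4.2 -3.3] | turn total -0.000 (-0.0 deg), then x 0.008 y 0.001 z -0.009
```

```bash
python3 -m crank '[[-0.035,0,0.378,0],[0.032,0,0.379,0],[0.097,0,0.368,0],[0.16,0,0.345,0],[0.217,0,0.312,0],[0.268,0,0.269,0],[0.311,0,0.219,0],[0.344,0,0.161,0],[0.367,0,0.099,0],[0.379,0,0.033,0]]' 1
python3 -m crank '[[0.07,0,0,0],[0.07,0,0,0],[0,0,0,0],[0,0,0,0],[0,0,0,0],[0,0,0,0],[0,0,0,0],[0,0,0,0],[0,0,0,0],[0,0,0,0]]' 1
python3 -m crank '[[-0.1,0,0,0],[0,0,0,0],[0,0,0,0],[0,0,0,0],[0,0,0,0],[-0.8,0,0.3,0],[-0.9,0,0.4,0],[-0.9,0,0.4,0],[-0.9,0,0.4,0],[-0.8,0,0.4,0]]' -0.2
python3 -m crank '[[-0.5,0.9,0,0],[-0.5,0.8,0,0],[0,0.8,0,0],[0,0.2,0,0],[0,0,0,0],[0,0,0,0],[0,0,0,0],[0,0,0,0],[0,0,0,0],[0,0,0,0]]' -1
python3 - <<'E'
from h import *
go(420,90,330,-90); im,de,c=grab("wrist"); save("fin.png",im)
E
python3 st.py; python3 tray.py top scene
```

```text
time_s: 69.0
ee_pos: [487.7, 194.5, 87.7]
tool_rot: [2.216, 0.017, -2.213]
force: [-2.9, 4.4, 6.1]
opening: 13.8
time_s: 69.83
ee_pos: [487.5, 194.5, 82.4]
tool_rot: [2.214, 0.016, -2.215]
force: [-6.9, 4.3, 10.4]
opening: 13.8
time_s: 70.67
ee_pos: [411.3, 192.2, 258.6]
tool_rot: [2.214, 0.015, -2.215]
force: [0.5, -0.2, 0.4]
opening: 55.0
time_s: 71.5
ee_pos: [413.4, 85.3, 296.8]
tool_rot: [2.213, 0.018, -2.215]
force: [-0.3, -0.0, 0.7]
opening: 92.2
now [413.4  85.3 296.8] yaw -89.1 t 71.5 op 92.2 F [-0.3 -0.   0.7] | turn total 0.020 (0.9 deg), then x -0.829 y -0.118 z -0.165
red [23. 77.] 976 rect [503.7 364.5  43.3  14.4   4.6] z [109.4 115.1 116.9] axis [-0.997 -0.07   0.022]
red [212. 103.] 636 rect [485.  193.   43.1  12.9   0.6] z [109.8 112.2 113.5] axis [-1.    -0.027 -0.008]
red [401. 123.] 601 rect [468.6  10.6  13.9  43.7  87.4] z [110.1 111.6 112.8] axis [-1.     0.022  0.003]
bluetop [30. 20.] 421 rect [555.3 354.2  25.1   9.5   3. ] z [109.6 113.4 114.8] axis [-0.998 -0.056 -0.011]
bluetop [161.  16.] 285 rect [560.3 236.5  21.4   8.1   5.3] z [110.1 113.7 114.7] axis [-0.996 -0.092 -0.001]
bluetop [232.  34.] 554 rect [547.6 179.8  48.9   8.    1.2] z [111.7 113.7 114.9] axis [-1.    -0.016  0.005]
bluetop [355.  36.] 544 rect [5.488e+02 6.280e+01 4.970e+01 8.100e+00 4.000e-01] z [112.6 113.8 114.9] axis [-1.    -0.017 -0.001]
bluetop [427.  38.] 755 rect [540.6  -7.1   8.6  69.   87.2] z [112.4 113.7 114.7] axis [-0.999  0.05   0.004]
bluetop [532.  49.] 852 rect [ 535.5 -124.8    9.9   69.8   88.1] z [110.6 113.5 114.5] axis [-1.     0.017  0.01 ]
top tray [ 488.8 -317.9  188.9  253.7   78.8] 823
scene tray [ 489.7 -317.6  186.5  257.7   78.9] 966
```

View pics/fin.png

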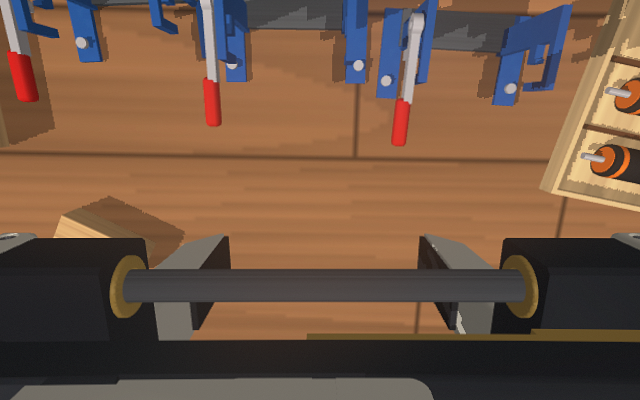

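All three handles are level and shut: (23,77), (212,103) and (401,123). Both rollers sit in separate bays at (625,95) and (618,160). One last numeric check of the bands and throttle, then I'll hand in.

Run:
```python
from h import *
im,de,c=grab("scene");H,S,V=hsvm(im)
a=np.radians(-11.1);ex=np.array([np.cos(a),np.sin(a)]);ey=np.array([-np.sin(a),np.cos(a)])
m=(H>=4)&(H<16)&(S>170)&(V>90);N,L,st,ce=cv2.connectedComponentsWithStats(m.astype(np.uint8))
for i in range(1,N):
    if st[i,4]>8:
        P=np.median(cloud(c,de,L==i)[1],0)
        if P[1]<-200 and P[0]<540 and P[2]<60 and P[0]>380: d=P[:2]-[489.3,-317.8]; print("band",ce[i].round(),"tray x,y",(d@ex).round(1),(d@ey).round(1),"z",P[2].round())
al=np.radians(4.4);ly=np.array([np.sin(al),-np.cos(al),0]);lx=np.array([np.cos(al),np.sin(al),0])
uv,P=cloud(c,de);Q=P-[695.5,-15,36];l=np.c_[Q@lx,Q@ly,Q[:,2]];v=V[uv[:,1],uv[:,0]]
g=(v<80)&(abs(l[:,0])<12)&(l[:,2]>66)&(l[:,2]<110)&(abs(l[:,1])<90);print("grip",g.sum(),np.median(l[g],0).round(1))
```

```text
band [217. 259.] tray x,y -67.5 36.4 z 44.0
band [191. 278.] tray x,y -67.7 -41.7 z 43.0
band [235. 279.] tray x,y 9.8 39.0 z 44.0
band [209. 299.] tray x,y 9.3 -39.1 z 43.0
grip 35 [ 6.2 14.2 95.8]
```

```bash
python3 -c "
from cell import *
print(sign_off())"
```

```text
the job is handed in; nothing more can be done
None
```

I set the throttle to idle, laid both rollers (stand2 and stand3; stand1 was empty) in the tray, shut their cam levers again, and handed the job in at about 72 s. No verdict was reported.

**Last checks**
- **Throttle:** the last close measurement put the lever at 0.114 rad. The pointer read about 0.10 from its position, while its noisier slope fits ran from 0.11 to 0.18. I did not touch the throttle after that. A coarser look from the scene camera at the end gave about 0.15, probably because only the side of the grip faces that camera.
- **Rollers:** they lie in the middle and near bays, about 76 mm apart. Their centres are within about 3 mm of the tray's midline, and they rest on the floor parallel to the ribs.
- **Tray:** it stood where it was when I first measured it.
- **Cam levers:** cam2 and cam3 are pressed to their stops. I never touched cam1; its handle sits about 3 mm higher, roughly 0.03 rad.
- **Bystanders:** I did not re-measure the bottles, jar and offcut at the end. The arm felt no unexpected contact at any of its stops.

**What disagreed:** the fingertips are about 4 mm behind the TCP, not 22 mm ahead as stated. My first two throttle grasps closed above the grip because of this. I then corrected for it.

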